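# Load the sampler: unstack the tube racks and fetch the rinse bottle

## Task

Get the sampler ready for a run: take the stack of tube racks apart and stand each rack, right side up, on the deck bay of its own colour, centred on it and lined up lengthwise with it. Also take the white-capped rinse bottle out of the packed crate and stand it upright in the middle of the round white holder. Do not tip over any rack or the bottle on the way.

Things in the scene. Friction and masses are not known exactly. Their poses are not given: they have to be found in the camera images.
- rack_blue: blue loose tube rack (0.1 to 0.25 kg): solid block 120 long (x), 34 wide (y), 45 high, two rows of dark holes in its top. Origin: centre of underside, z up. Starts in the lower layer of the stack, 84 mm beside the other lower rack, under the ends of yellow and red. Grip from above across the width at mid-length (50 mm free between neighbours). Stack stands on a 6 mm thick steel tray.
- rack_green: green loose tube rack (0.1 to 0.25 kg): solid block 120 long (x), 34 wide (y), 45 high, two rows of dark holes in its top. Origin: centre of underside, z up. Starts in the lower layer of the stack, 84 mm beside the other lower rack, under the ends of yellow and red. Grip from above across the width at mid-length (50 mm free between neighbours). Stack stands on a 6 mm thick steel tray.
- rack_yellow: yellow loose tube rack (0.1 to 0.25 kg): solid block 120 long (x), 34 wide (y), 45 high, two rows of dark holes in its top. Origin: centre of underside, z up. Starts in the upper layer of the stack, 84 mm beside the other upper rack, across blue and green. Grip from above across the width at mid-length (50 mm free between neighbours). Stack stands on a 6 mm thick steel tray.
- rack_red: red loose tube rack (0.1 to 0.25 kg): solid block 120 long (x), 34 wide (y), 45 high, two rows of dark holes in its top. Origin: centre of underside, z up. Starts in the upper layer of the stack, 84 mm beside the other upper rack, across blue and green. Grip from above across the width at mid-length (50 mm free between neighbours). Stack stands on a 6 mm thick steel tray.
- bay_blue: blue bay on the sampler's white deck: fixed flat plate, no rim, 138 long (x), 52 wide (y), 8 thick, grey rack outline on top. Origin: centre of underside, so racks stand 8 mm above it; z up. Four bays in a row, 92 mm apart, long sides facing, any colour order; the sampler's 150 mm high body begins 71 mm beyond their far ends.
- bay_green: green bay on the sampler's white deck: fixed flat plate, no rim, 138 long (x), 52 wide (y), 8 thick, grey rack outline on top. Origin: centre of underside, so racks stand 8 mm above it; z up. Four bays in a row, 92 mm apart, long sides facing, any colour order; the sampler's 150 mm high body begins 71 mm beyond their far ends.
- bay_yellow: yellow bay on the sampler's white deck: fixed flat plate, no rim, 138 long (x), 52 wide (y), 8 thick, grey rack outline on top. Origin: centre of underside, so racks stand 8 mm above it; z up. Four bays in a row, 92 mm apart, long sides facing, any colour order; the sampler's 150 mm high body begins 71 mm beyond their far ends.
- bay_red: red bay on the sampler's white deck: fixed flat plate, no rim, 138 long (x), 52 wide (y), 8 thick, grey rack outline on top. Origin: centre of underside, so racks stand 8 mm above it; z up. Four bays in a row, 92 mm apart, long sides facing, any colour order; the sampler's 150 mm high body begins 71 mm beyond their far ends.
- rinse_bottle: amber bottle (0.15-0.3 kg) with the only white cap: body 55 across, shoulder 68 to 82 high, cap 29 across from 86 to 122 (grip here). Origin: centre of underside, z up. In a crate (walls 50 high, floor 5) with 5 black-capped ones, 2 x 3, touching, 55 mm pitch, any place. Its x, y lie along the crate's rows: 26 mm free between caps along these, 49 mm along the diagonals.
- holder: low round white bottle holder with a dark rubber floor, fixed to the table: 86 across outside, recess 76 across, floor 4 and rim 14 above its origin. Origin: centre of underside; z up.
There are look-alikes about, which are no part of the job. There is more than one size of the rack_yellow; the one meant has the size given above.

How it is judged:
At the end, for the whole second after the job is handed in: Each rack upright and still on the bay of its colour: centres within 14 mm, long axes within 0.17 rad (either way round), resting on the bay (4 mm). White-capped bottle upright (0.1 rad) and still on the holder floor (4 mm), within 14 mm of its centre (horizontal distance between rack_blue and bay_blue below 0.014 m and z of rack_blue in the frame of bay_blue between 0.004 and 0.012 m and angle between each of rack_blue, rack_green, rack_yellow, rack_red, rinse_bottle's own z axis and vertical below 0.1 rad and linear speed of each of rack_blue, rack_green, rack_yellow, rack_red, rinse_bottle below 0.02 m/s and angular speed of each of rack_blue, rack_green, rack_yellow, rack_red, rinse_bottle below 0.2 rad/s and angle between the x axis of rack_blue and the x axis of bay_blue, either way round below 0.17 rad and horizontal distance between rack_green and bay_green below 0.014 m and z of rack_green in the frame of bay_green between 0.004 and 0.012 m and angle between the x axis of rack_green and the x axis of bay_green, either way round below 0.17 rad and horizontal distance between rack_yellow and bay_yellow below 0.014 m and z of rack_yellow in the frame of bay_yellow between 0.004 and 0.012 m and angle between the x axis of rack_yellow and the x axis of bay_yellow, either way round below 0.17 rad and horizontal distance between rack_red and bay_red below 0.014 m and z of rack_red in the frame of bay_red between 0.004 and 0.012 m and angle between the x axis of rack_red and the x axis of bay_red, either way round below 0.17 rad and horizontal distance between rinse_bottle and holder below 0.014 m and z of rinse_bottle in the frame of holder between 0 and 0.008 m); the robot touches nothing.
It fails at once if the blue rack is tipped over (angle between rack_blue's own z axis and vertical above 0.6 rad).
It fails at once if the green rack is tipped over (angle between rack_green's own z axis and vertical above 0.6 rad).
It fails at once if the yellow rack is tipped over (angle between rack_yellow's own z axis and vertical above 0.6 rad).
It fails at once if the red rack is tipped over (angle between rack_red's own z axis and vertical above 0.6 rad).
It fails at once if the white-capped bottle is tipped over (angle between rinse_bottle's own z axis and vertical above 0.6 rad).
It also fails if it takes over 144 s, if anything falls off the work surface, if the arm or the gripper's body presses on something with over 40 N, if the wrist force passes 120 N, or if a joint passes its speed limit or range.

## Robot

A 6-joint arm with a two-finger parallel gripper is mounted at the origin on the work surface. World frame = base frame: x ahead of the robot, y to its left, z up, the work surface at z = 0. Lengths are in m, angles in rad, forces in N, time in s.
With the tool pointing down it reaches from about 0.3 to 0.775 m from the base axis. Payload 14.6 kg.
Tool frame: the origin (TCP) lies on the centre line of the jaws, within the pads' length; the fingertips stand 11 mm ahead of it and the grasp point (between the pads) lies 8 mm behind it; y points along the fingers, x is the direction in which the jaws open and shut, and the axes are right-handed (so a half turn about y gives the same grasp; the last joint's range is limited). The gripper opens to 94 mm and grips with 3 to 60 N. Pads are 16 mm wide; open, the fingers measure 119 mm over their backs; the gripper's body (75 mm by 177 mm) begins 78 mm behind the grasp point.
Start: joints at [-1.333, 0.3, 1.521, -0, 1.321, -0.067], TCP at [0.165, -0.525, 0.216] pointing down, gripper open.
Joint ranges: [-3.03, 3.03], [-0.79, 2.21], [0.23, 2.52], [-1.04, 4.18], [0, 3.07], [-2.55, 2.55]. Speed limits (rad/s): [2.22, 2.22, 2.57, 3.14, 3.14, 3.14].

## Interface

Orientations are given as [roll, pitch, yaw] about the fixed x, y, z axes, in that order (R = Rz(yaw) Ry(pitch) Rx(roll)).
In Python, from station import ctrl, imaging gives the robot as it stands. The module is installed in compiled form; this text tells all that it offers.
- The arm moves only by the tool apply_moves, never from a script. Its argument "deltas" is a list of rows, each an object with "dp": the shift along the tool's x, y, z in m, a list of three; "roll": the turn about the tool's y in rad; "grip": the closure, from -1 (fully open) to 1 (shut). In form: [{"dp": [tx, ty, tz], "roll": roll, "grip": grip}, ...]. A call has 1 to 10 rows; each row shifts and turns the commanded pose from where the row before left it, along the tool's axes as they then stand; what a row does not reach is not made up. A row lasts 1/8 s, in which the tool goes at most 62.5 mm and 10.7 degrees, less where a joint would pass 70% of its speed; a pose out of reach is approached as far as the arm can. A call with a gripper value outside its range is refused whole. The fingers move at their own pace and stop on an object; "newtons" is the grip in N (left out, the last holds). Time passes only in rows, so rows that do not move let the fingers close. It gives the time, the measured TCP pose, the force and the opening at its end, in the units of the state.
- ctrl.get_obs(): the state, without advancing time (a new reading comes with each control period).
- imaging.camera(name): name is "scene" or "side" or "wrist"; returns the picture (420x560x3 uint8, blue, green, red); there is no depth.
- imaging.camera_info(name): a dict with "K" (3x3 intrinsics, pixels), "D" ([k1, k2, p1, p2, k3] as OpenCV has them; the pictures are not rectified), "world_from_camera" (4x4, takes a point from camera to world coordinates). Camera axes: x right, y down, z forward; pixel columns grow to the right and rows downward; lengths in m; the calibration is good to about 2 mm. A picture is of the moment at which its call begins: read the wrist's pose just before it. camera_info takes no time and is no camera call; for the wrist camera it gives the pose at the moment of the call.
- ctrl.hand_in(): hands the job in, once; it reports no verdict.
The state is a dict: "time_s": time; "qpos": joint angles; "joint_vel": joint speeds; "tau": joint torques, N m; "ee_pos": TCP position; "eef_rot": TCP orientation; "force": force on the tool from outside, world axes, zero at the start; "moment": the same for the moment, N m; "grip_width": finger opening in m.
Only numpy, scipy, OpenCV 4.12 (cv2) and the standard library are available. Lean on these libraries where they do the work, as an engineer would, in place of code of your own. Each camera call takes 0.05 s, during which the arm holds its last target. There are 200 camera calls.

## Working session

There is one attempt and no reset: what is moved stays moved. The work goes in short steps, Python scripts to look and compute and a tool call to move; the robot and the scene stay as the last step left them, time stands still between calls to the robot, and variables do not carry over. Pictures are saved under pics/ and viewed, about 12 in all and at most 16, crops included, and the job is handed in when it is done.

Besides the shell and the picture viewer there is one more tool, called after "Emit:" by a JSON object that holds its "fn" and its "kwargs". apply_moves: Moves the arm, as the interface text tells. Its arguments: {"type":"object","properties":{"deltas":{"type":"array"},"newtons":{"type":"number"}},"required":["deltas"]}

```bash
mkdir -p pics; python3 - <<'E'
from station import ctrl, imaging
import cv2
print(ctrl.get_obs())
for n in ("scene","side","wrist"):
    i=imaging.camera_info(n); print(n,i)
    cv2.imwrite(f"pics/{n}0.png",cv2.resize(imaging.camera(n),(784,588)) if 0 else imaging.camera(n))
E
```

```text
{'time_s': 0.0, 'qpos': array([-1.33262134e+00,  3.00451461e-01,  1.52160877e+00, -3.87940205e-05,
        1.32067091e+00, -6.65955442e-02]), 'joint_vel': array([0.00012256, 0.00125119, 0.00022065, 0.00084258, 0.00019366,
       0.00041236]), 'tau': array([ 2.77503794e-03, -5.31803370e+01, -3.52734661e+01,  7.09142187e-02,
        2.44354480e-02, -1.05871582e-04]), 'ee_pos': array([ 0.16497082, -0.52440864,  0.21588538]), 'eef_rot': array([-1.57075806e+00,  1.13846182e-03, -1.26601615e+00]), 'force': array([ 0.5069068 , -0.57990662,  0.31060528]), 'moment': array([0.01559757, 0.04451244, 0.0182047 ]), 'grip_width': 0.09382717261437987}
scene {'K': array([[427.32357708,   0.        , 273.91599219],
       [  0.        , 427.32357708, 207.59548416],
       [  0.        ,   0.        ,   1.        ]]), 'D': array([-0.12857363,  0.        ,  0.        ,  0.        ,  0.        ]), 'world_from_camera': array([[ 0.73354277,  0.40129647, -0.54852178,  1.09496573],
       [ 0.67964139, -0.43121395,  0.59341563, -0.68166753],
       [ 0.00160535, -0.80809385, -0.58905157,  0.72174607],
      
[... 477 characters left out ...]
, -0.50649648,  0.69439844],
       [ 0.        ,  0.        ,  0.        ,  1.        ]])}
wrist {'K': array([[328.01782094,   0.        , 278.81911784],
       [  0.        , 328.01782094, 213.50711528],
       [  0.        ,   0.        ,   1.        ]]), 'D': array([-0.05950828,  0.        ,  0.        ,  0.        ,  0.        ]), 'world_from_camera': array([[ 3.00422696e-01, -9.16815814e-01, -2.63049363e-01,
         2.42005112e-01],
       [-9.53805929e-01, -2.88966200e-01, -8.21753269e-02,
        -5.00026074e-01],
       [-6.72735563e-04,  2.75585376e-01, -9.61276364e-01,
         3.84339857e-01],
       [ 0.00000000e+00,  0.00000000e+00,  0.00000000e+00,
         1.00000000e+00]])}
```

View pics/scene0.png

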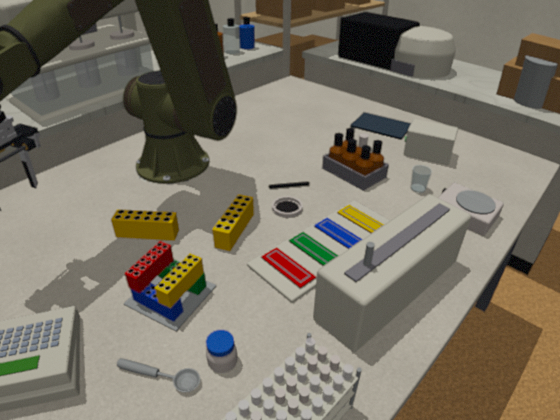

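View pics/side0.png

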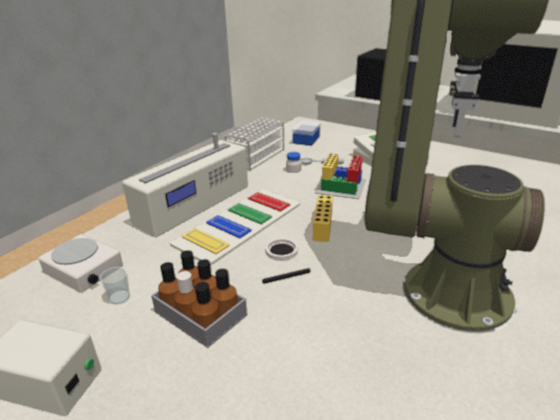

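The scene view has the stack near (165,280), with red (150,265) and yellow (180,280) on top and blue/green below. The bays run red, green, blue, yellow from (290,265) to (362,218), the holder is at (288,207) and the crate at (355,160). In the side view the white cap is at (184,283).

```bash
cat > h.py <<'E'
from station import ctrl, imaging
import cv2, numpy as np
HUE={'red':[(0,6),(170,180)],'yellow':[(19,33)],'green':[(50,80)],'blue':[(100,125)]}
def rays(info,px):
    u=cv2.undistortPoints(np.float64(px).reshape(-1,1,2),info['K'],info['D']).reshape(-1,2)
    T=info['world_from_camera']; d=np.c_[u,np.ones(len(u))]@T[:3,:3].T
    return T[:3,3],d
def onz(info,px,z):
    o,d=rays(info,px); return (o+d*((z-o[2])/d[:,2])[:,None])[:,:2]
def proj(info,P):
    T=np.linalg.inv(info['world_from_camera']); r=cv2.Rodrigues(T[:3,:3])[0]
    return cv2.projectPoints(np.float64(P).reshape(-1,1,3),r,T[:3,3],info['K'],info['D'])[0].reshape(-1,2)
def tri(i1,p1,i2,p2):
    o1,d1=rays(i1,[p1]);o2,d2=rays(i2,[p2]);A=np.c_[d1[0],-d2[0]]
    s=np.linalg.lstsq(A,o2-o1,rcond=None)[0];a=o1+d1[0]*s[0];b=o2+d2[0]*s[1]
    return (a+b)/2,np.linalg.norm(a-b)
def mask(img,c,smin=120,vmin=50):
    h=cv2.cvtColor(img,cv2.COLOR_BGR2HSV); m=0
    for a,b in HUE[c]: m=m|cv2.inRange(h,(a,smin,vmin),(b,255,255))
    return m
def blobs(m,amin=60):
    cs=cv2.findContours(m,cv2.RETR_EXTERNAL,cv2.CHAIN_APPROX_NONE)[0]
    return sorted([c.reshape(-1,2) for c in cs if cv2.contourArea(c)>amin],key=lambda c:-cv2.contourArea(c))
def wrect(info,c,z):
    (x,y),(w,h),a=cv2.minAreaRect(np.float32(onz(info,c,z)*1000))
    if w<h: w,h,a=h,w,a+90
    return np.round([x,y,w,h,(a+90)%180-90],1)
E
python3 - <<'E'
from h import *
for n in('scene','side'):
    im=cv2.imread(f'pics/{n}0.png');i=imaging.camera_info(n)
    for c in HUE:
        for b in blobs(mask(im,c))[:5]:
            print(n,c,b.mean(0).round(),len(b),'z16',wrect(i,b,.016),'z96',wrect(i,b,.096)[:2])
i1,i2=imaging.camera_info('scene'),imaging.camera_info('side')
for a,b,l in(((288,207),(282,250),'holder'),((290,267),(269,201),'redbay'),((362,218),(206,241),'yelbay')):print(l,tri(i1,a,i2,b))
print('cap',onz(i2,[(184,277)],.127),'holder',onz(i1,[(288,207)],.010))
E
```

```text
scene red [148. 264.] 176 z16 [ 378.2 -342.4  161.9   77.4  -75.5] z96 [ 459.5 -380.8]
scene red [288. 267.] 107 z16 [ 621.2 -121.7  139.    52.    -5.9] z96 [ 674.9 -185.2]
scene yellow [145. 223.] 198 z16 [ 231.3 -263.5  199.8  121.2   39. ] z96 [ 329.2 -310.9]
scene yellow [232. 221.] 160 z16 [396.1 -85.2 238.5  80.9 -66.3] z96 [ 475.3 -152.8]
scene yellow [179. 278.] 158 z16 [ 467.5 -319.9  162.3   72.   -74.6] z96 [ 538.7 -360.9]
scene yellow [361. 218.] 93 z16 [640.  153.6 123.3  55.   -5.5] z96 [691.6  58.9]
scene green [ 18. 365.] 96 z16 [ 428.  -695.2   78.    28.7   61.6] z96 [ 503.6 -693.7]
scene green [315. 248.] 73 z16 [627.2 -26.4 110.1  24.2  -5.3] z96 [ 680.2 -100.7]
scene green [311. 246.] 158 z16 [622.2 -29.4 119.3  50.6  -5.8] z96 [ 675.8 -103.3]
scene green [199. 285.] 61 z16 [ 514.9 -299.6   58.2   26.9  -73.8] z96 [ 580.6 -342.9]
scene blue [157. 302.] 139 z16 [ 484.3 -396.7  138.3   55.5    9.2] z96 [ 553.6 -429. ]
scene blue [220. 343.] 75 z16 [ 667.4 -375.8   63.1   52.4  -32.8] z96 [ 715.9 -410.5]
scene blue [338. 233.] 100 z16 [631.4  62.2 120.7  52.3  -5.4
[... 819 characters left out ...]
 -21.3 156.   64.7  84.2] z96 [784.8  85.4]
side blue [306. 137.] 65 z16 [ 803.1 -687.4  183.7  105.3  -62. ] z96 [ 698.9 -502.2]
side blue [229. 224.] 69 z16 [645.5  53.  116.9  30.2  -5.7] z96 [559.9 150.9]
side blue [229. 230.] 87 z16 [637.8  62.8 135.   48.4  -4.6] z96 [553.1 159.6]
side blue [341. 172.] 39 z16 [ 513.  -437.1   80.9   42.7  -73.9] z96 [ 443.  -281.4]
holder (array([0.45065496, 0.07036464, 0.00310456]), np.float64(0.006023777139548746))
redbay (array([ 0.62269771, -0.12124607,  0.01500828]), np.float64(0.009486753736393367))
yelbay (array([0.64458377, 0.15553447, 0.01585988]), np.float64(0.005702440202560041))
cap [[0.47563046 0.39764023]] holder [[0.45945997 0.06464133]]
```

```bash
cat >> h.py <<'E'
def go(xyz,yawdeg,frm=None):
    """print shift in present tool axes (mm), then roll (deg)"""
    s=ctrl.get_obs(); p=s['ee_pos'] if frm is None else np.array(frm[:3]); y=s['eef_rot'][2] if frm is None else np.radians(frm[3])
    d=np.array(xyz)-p; r=(np.degrees(y)-yawdeg+180)%360-180
    print('at',np.round(p,4),round(np.degrees(y),1),'dp mm',np.round([1000*(np.cos(y)*d[0]+np.sin(y)*d[1]),-1000*d[2],1000*(-np.sin(y)*d[0]+np.cos(y)*d[1])],1),'roll',round(np.radians(r),3),r.round(1),
     'tool axes after: x',np.round([np.cos(np.radians(yawdeg)),np.sin(np.radians(yawdeg))],3))
E
python3 - <<'E'
from h import *
i1,i2=imaging.camera_info('scene'),imaging.camera_info('side')
R,_=tri(i1,(148,264),i2,(354,168));Y,_=tri(i1,(179,278),i2,(330,166));print(R,Y)
c=(R+Y)/2
go([c[0],c[1],.26],15); print(c)
E
```

```text
[ 0.43676128 -0.37301553  0.07584346] [ 0.51670194 -0.35040585  0.07286124]
at [ 0.165  -0.5245  0.216 ] -72.5 dp mm [-61.7 -44.  346.2] roll -1.528 -87.5 tool axes after: x [0.966 0.259]
[ 0.47673161 -0.36171069  0.07435235]
```

Emit:
{"fn": "apply_moves", "kwargs": {"deltas": [{"dp": [-0.008, -0.015, 0.043], "roll": 0, "grip": -1}, {"dp": [-0.008, -0.015, 0.043], "roll": 0, "grip": -1}, {"dp": [-0.008, -0.014, 0.043], "roll": 0, "grip": -1}, {"dp": [-0.008, 0, 0.043], "roll": 0, "grip": -1}, {"dp": [-0.008, 0, 0.043], "roll": 0, "grip": -1}, {"dp": [-0.008, 0, 0.043], "roll": 0, "grip": -1}, {"dp": [-0.007, 0, 0.044], "roll": 0, "grip": -1}, {"dp": [-0.007, 0, 0.044], "roll": 0, "grip": -1}]}}

```text
time_s: 1.15
ee_pos: [0.4777, -0.3608, 0.2602]
eef_rot: [-1.571, 0.0, -1.266]
force: [-0.0, 0.1, -0.0]
grip_width: 0.0936
```

Emit:
{"fn": "apply_moves", "kwargs": {"deltas": [{"dp": [0, 0, 0], "roll": -0.17, "grip": -1}, {"dp": [0, 0, 0], "roll": -0.17, "grip": -1}, {"dp": [0, 0, 0], "roll": -0.17, "grip": -1}, {"dp": [0, 0, 0], "roll": -0.17, "grip": -1}, {"dp": [0, 0, 0], "roll": -0.17, "grip": -1}, {"dp": [0, 0, 0], "roll": -0.17, "grip": -1}, {"dp": [0, 0, 0], "roll": -0.17, "grip": -1}, {"dp": [0, 0, 0], "roll": -0.17, "grip": -1}, {"dp": [0, 0, 0], "roll": -0.168, "grip": -1}, {"dp": [0, 0, 0], "roll": 0, "grip": -1}]}}

```text
time_s: 2.4
ee_pos: [0.4764, -0.3616, 0.2602]
eef_rot: [-1.57, 0.0, 0.261]
force: [0.1, 0.2, 0.5]
grip_width: 0.094
```

```bash
python3 - <<'E'
from h import *
i=imaging.camera_info('wrist');im=imaging.camera('wrist');cv2.imwrite('pics/w1.png',im)
s=ctrl.get_obs();print(s['time_s'],s['ee_pos'],np.degrees(s['eef_rot']),s['grip_width'])
for c in HUE:
    for b in blobs(mask(im,c),200)[:4]: print(c,b.mean(0).round(),'z96',wrect(i,b,.096),'z51',wrect(i,b,.051))
E
```

```text
2.45 [ 0.47646942 -0.36163926  0.26024571] [-8.99844919e+01  1.14306286e-02  1.47969762e+01] 0.09426396770446846
red [240. 201.] z96 [ 439.1 -369.1  119.7   34.8  -73.9] z51 [ 436.7 -380.7  135.9   39.5  -73.9]
red [455.  20.] z96 [ 590.7 -150.    91.1   21.1   -5.7] z51 [ 608.9 -131.9  103.4   24.    -5.7]
red [461.  28.] z96 [ 589.7 -151.3  111.3   42.3   -5.6] z51 [ 607.8 -133.4  126.3   48.    -5.6]
yellow [117.  58.] z96 [ 280.3 -273.9  156.2   54.9   38.5] z51 [ 256.5 -272.6  177.4   62.4   38.5]
yellow [321. 199.] z96 [ 517.9 -347.8  119.7   36.   -75.2] z51 [ 526.3 -356.5  135.9   40.8  -75.2]
yellow [479. 410.] z96 [ 806.3 -573.8  257.7   35.2   15.2] z51 [ 853.7 -613.1  292.5   39.9   15.2]
yellow [295.  12.] z96 [ 447.2 -188.2   42.9   24.7   15.2] z51 [ 446.  -175.3   48.7   28.    15.2]
blue [440. 259.] z96 [ 667.8 -380.8   53.4   45.8  -26.8] z51 [ 696.4 -394.    60.7   52.   -26.8]
blue [406. 398.] z96 [ 707.7 -571.6   42.    41.9  -77.1] z51 [ 741.8 -610.5   47.6   47.6  -77.1]
```

View pics/w1.png

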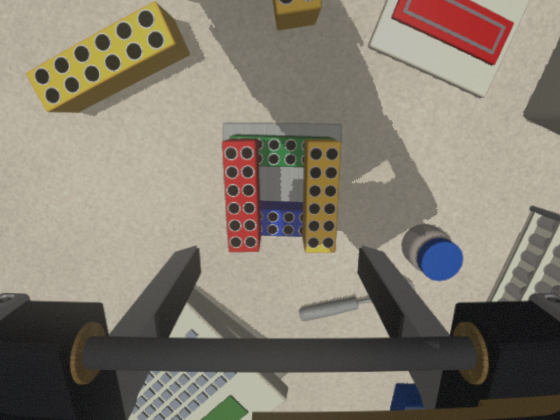

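The wrist view shows red at (240,201) and yellow at (321,199) as 120x35 tops, so both measurements are consistent. I'm starting with the red rack.

Emit:
{"fn": "apply_moves", "kwargs": {"deltas": [{"dp": [-0.019, 0, 0.001], "roll": -0.015, "grip": -0.32}, {"dp": [-0.019, 0, 0.0013], "roll": 0, "grip": -0.32}, {"dp": [0, 0.04, 0], "roll": 0, "grip": -0.32}, {"dp": [0, 0.04, 0], "roll": 0, "grip": -0.32}, {"dp": [0, 0.04, 0], "roll": 0, "grip": -0.32}, {"dp": [0, 0.03, 0], "roll": 0, "grip": -0.32}, {"dp": [0, 0.02, 0], "roll": 0, "grip": -0.32}, {"dp": [0, 0.014, 0], "roll": 0, "grip": -0.32}, {"dp": [0, 0.01, 0], "roll": 0, "grip": -0.32}, {"dp": [0, 0, 0], "roll": 0, "grip": -0.32}]}}

```text
time_s: 3.7
ee_pos: [0.4391, -0.3696, 0.0662]
eef_rot: [-1.57, 0.0, 0.276]
force: [0.4, 0.0, 0.4]
grip_width: 0.0622
```

Emit:
{"fn": "apply_moves", "kwargs": {"deltas": [{"dp": [0, 0, 0], "roll": 0, "grip": 0.0}, {"dp": [0, 0, 0], "roll": 0, "grip": 0.2}, {"dp": [0, 0, 0], "roll": 0, "grip": 0.35}, {"dp": [0, 0, 0], "roll": 0, "grip": 1}, {"dp": [0, 0, 0], "roll": 0, "grip": 1}, {"dp": [0, 0, 0], "roll": 0, "grip": 1}], "newtons": 20}}

```text
time_s: 4.45
ee_pos: [0.4393, -0.3697, 0.0668]
eef_rot: [-1.571, -0.0, 0.277]
force: [-2.2, 1.3, 5.5]
grip_width: 0.0341
```

Emit:
{"fn": "apply_moves", "kwargs": {"deltas": [{"dp": [0, -0.008, 0], "roll": 0, "grip": 1}, {"dp": [0, -0.02, 0], "roll": 0, "grip": 1}, {"dp": [0, -0.03, 0], "roll": 0, "grip": 1}, {"dp": [0, -0.03, 0], "roll": 0, "grip": 1}, {"dp": [0, -0.022, 0], "roll": 0, "grip": 1}, {"dp": [0, 0, 0], "roll": 0, "grip": 1}]}}

```text
time_s: 5.2
ee_pos: [0.4397, -0.3699, 0.1779]
eef_rot: [-1.573, -0.001, 0.277]
force: [0.7, -0.2, -2.5]
grip_width: 0.0338
```

```bash
python3 - <<'E'
from h import *
i=imaging.camera_info('wrist');im=imaging.camera('wrist');cv2.imwrite('pics/w2.png',im)
s=ctrl.get_obs();print(s['time_s'],s['ee_pos'],np.degrees(s['eef_rot']),s['grip_width'])
go([.621,-.121,.176],84.3)
for c in HUE:
    for b in blobs(mask(im,c),200)[:4]: print(c,b.mean(0).round(),'z206',wrect(i,b,.206),'z96',wrect(i,b,.096),'z51',wrect(i,b,.051),'z16',wrect(i,b,.016))
E
```

```text
5.25 [ 0.43926532 -0.36949568  0.17632627] [-9.00159331e+01 -1.46252937e-02  1.58722827e+01] 0.03403622301804361
at [ 0.4393 -0.3695  0.1763] 15.9 dp mm [242.8   0.3 189.3] roll -1.194 -68.4 tool axes after: x [0.099 0.995]
red [279. 248.] z206 [ 434.9 -351.    88.7   34.   -74.3] z96 [ 448.5 -397.4  158.5   60.8  -74.3] z51 [ 454.  -416.4  187.    71.7  -74.3] z16 [ 458.3 -431.2  209.1   80.2  -74.3]
red [517.  20.] z206 [ 498.9 -227.1   45.     4.9   -5.6] z96 [ 562.6 -176.2   80.3    8.8   -5.6] z51 [ 588.7 -155.4   94.7   10.4   -5.6] z16 [ 609.  -139.2  105.9   11.6   -5.6]
red [538.   9.] z206 [ 504.9 -218.3   26.6   10.    -5.7] z96 [ 573.4 -160.5   47.5   17.9   -5.7] z51 [ 601.4 -136.9   56.    21.1   -5.7] z16 [ 623.2 -118.5   62.6   23.6   -5.7]
red [279. 385.] z206 [ 454.5 -421.    33.4   14.2   15.9] z96 [ 483.3 -522.5   59.7   25.4   15.9] z51 [ 495.1 -564.    70.5   30.    15.9] z16 [ 504.3 -596.3   78.8   33.5   15.9]
yellow [112.  43.] z206 [ 340.6 -283.2   83.4   30.2   38.3] z96 [ 280.  -276.4  148.9   54.    38.3] z51 [ 255.2 -273.6  175.7   63.7   38.3] z16 [ 235
[... 247 characters left out ...]
 -422.2   68.4   13.    13.4] z96 [ 615.  -524.7  122.    23.2   13.4] z51 [ 650.5 -566.6  144.    27.3   13.4] z16 [ 678.1 -599.1  161.1   30.6   13.4]
yellow [342.   2.] z206 [ 429.7 -243.4   18.5    2.8   16.8] z96 [ 439.2 -205.3   33.     5.1   16.8] z51 [ 443.  -189.7   39.     6.    16.8] z16 [ 446.  -177.6   43.6    6.7   16.8]
blue [509. 295.] z206 [ 550.4 -340.5   30.4   25.3  -13.1] z96 [ 654.7 -378.7   54.3   45.2  -13.1] z51 [ 697.3 -394.4   64.1   53.3  -13.1] z16 [ 730.5 -406.5   71.7   59.7  -13.1]
blue [332. 237.] z206 [ 456.  -338.2   21.1   13.3  -74.3] z96 [ 486.  -374.6   37.6   23.7  -74.3] z51 [ 498.3 -389.5   44.4   28.   -74.3] z16 [ 507.9 -401.    49.6   31.3  -74.3]
```

View pics/w2.png

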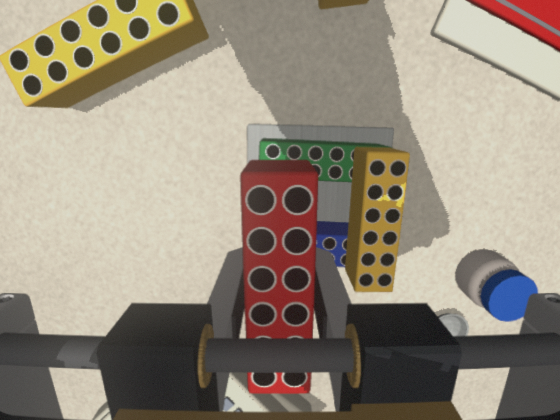

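Emit:
{"fn": "apply_moves", "kwargs": {"deltas": [{"dp": [0.02, 0, 0.015], "roll": 0, "grip": 1}, {"dp": [0.042, 0, 0.032], "roll": 0, "grip": 1}, {"dp": [0.045, 0, 0.035], "roll": 0, "grip": 1}, {"dp": [0.045, 0, 0.035], "roll": 0, "grip": 1}, {"dp": [0.045, 0, 0.035], "roll": 0, "grip": 1}, {"dp": [0.03, 0, 0.025], "roll": 0, "grip": 1}, {"dp": [0.0158, 0, 0.0123], "roll": 0, "grip": 1}]}}

```text
time_s: 6.12
ee_pos: [0.6214, -0.1193, 0.1748]
eef_rot: [-1.57, 0.002, 0.279]
force: [0.5, -0.9, -1.8]
grip_width: 0.0338
```

Emit:
{"fn": "apply_moves", "kwargs": {"deltas": [{"dp": [0, 0, 0], "roll": -0.09, "grip": 1}, {"dp": [0, 0, 0], "roll": -0.15, "grip": 1}, {"dp": [0, 0, 0], "roll": -0.16, "grip": 1}, {"dp": [0, 0, 0], "roll": -0.17, "grip": 1}, {"dp": [0, 0, 0], "roll": -0.17, "grip": 1}, {"dp": [0, 0, 0], "roll": -0.17, "grip": 1}, {"dp": [0, 0, 0], "roll": -0.16, "grip": 1}, {"dp": [0, 0, 0], "roll": -0.124, "grip": 1}, {"dp": [0, 0, 0], "roll": 0, "grip": 1}, {"dp": [0, 0, 0], "roll": 0, "grip": 1}]}}

```text
time_s: 7.38
ee_pos: [0.6208, -0.1215, 0.176]
eef_rot: [-1.57, -0.0, 1.468]
force: [0.1, -0.4, -1.8]
grip_width: 0.0339
```

```bash
python3 - <<'E'
from h import *
i=imaging.camera_info('wrist');im=imaging.camera('wrist');cv2.imwrite('pics/w3.png',im)
s=ctrl.get_obs();print(s['time_s'],s['ee_pos'],np.degrees(s['eef_rot']),s['grip_width'])
p=s['ee_pos'];y=s['eef_rot'][2]
a=onz(i,[(245,177),(315,177)],p[2]+.0295)-p[:2]; print('rack end in tool x,z (expect z 60)',1000*np.c_[a@[np.cos(y),np.sin(y)],a@[-np.sin(y),np.cos(y)]])
go([.621,-.121,.176],84.3)
for c in HUE:
    for b in blobs(mask(im,c),200)[:4]: print(c,b.mean(0).round(),'z16',wrect(i,b,.016))
E
```

```text
7.425 [ 0.62085909 -0.12135456  0.17614322] [-8.99735129e+01 -2.91111924e-03  8.41294037e+01] 0.033838279684537426
rack end in tool x,z (expect z 60) [[-14.06535402  56.56350418]
 [ 15.83145604  56.55833037]]
at [ 0.6209 -0.1214  0.1761] 84.1 dp mm [ 0.4  0.1 -0.1] roll -0.003 -0.2 tool axes after: x [0.099 0.995]
red [279. 217.] z16 [ 670.  -126.   234.6   79.8   -5.9]
red [279. 385.] z16 [ 852.6 -144.8   77.9   30.1   84.1]
yellow [ 28. 116.] z16 [ 503.7 -364.1   98.6   56.3  -75.4]
yellow [541. 200.] z16 [649.8 158.8 112.9  26.6  -5.8]
yellow [234.  14.] z16 [ 449.6 -138.4  100.2   35.    83.6]
yellow [534. 205.] z16 [649.1 155.3 138.3  55.5  -5.5]
green [370. 199.] z16 [631.7 -26.9 109.9  24.6  -5.7]
green [37. 53.] z16 [ 459.5 -339.7  106.9   40.    11.2]
green [389. 205.] z16 [634.  -10.7 133.5  22.4  -9.3]
green [349. 206.] z16 [636.8 -49.4  92.6   6.8  -6. ]
blue [456. 197.] z16 [639.9  63.9 137.5  52.9  -5.8]
blue [ 27. 299.] z16 [ 710.6 -429.6   59.8   37.    35.6]
blue [492. 373.] z16 [873.2 125.7  41.   17.5  81.1]
```

View pics/w3.png

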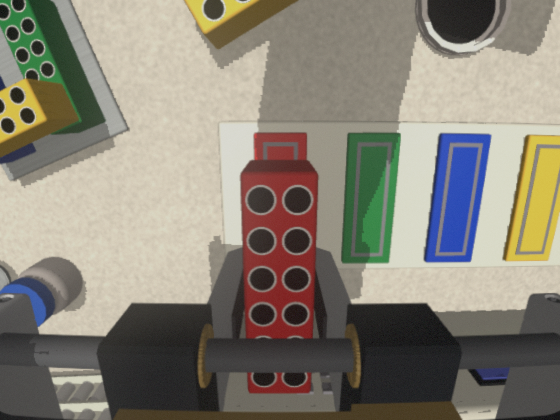

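Emit:
{"fn": "apply_moves", "kwargs": {"deltas": [{"dp": [0.001, 0.015, 0], "roll": 0, "grip": 1}, {"dp": [0, 0.03, 0], "roll": 0, "grip": 1}, {"dp": [0, 0.035, 0], "roll": 0, "grip": 1}, {"dp": [0, 0.03, 0], "roll": 0, "grip": 1}, {"dp": [0, 0.017, 0], "roll": 0, "grip": 1}, {"dp": [0, 0.01, 0], "roll": 0, "grip": 1}, {"dp": [0, 0.004, 0], "roll": 0, "grip": 1}, {"dp": [0, 0, 0], "roll": 0, "grip": 1}, {"dp": [0, 0, 0], "roll": 0, "grip": 1}]}}

```text
time_s: 8.55
ee_pos: [0.6215, -0.1202, 0.0361]
eef_rot: [-1.572, 0.0, 1.471]
force: [-0.1, -0.1, -2.2]
grip_width: 0.0343
```

Emit:
{"fn": "apply_moves", "kwargs": {"deltas": [{"dp": [0, 0.0015, 0], "roll": 0, "grip": 1}, {"dp": [0, 0, 0], "roll": 0, "grip": 1}, {"dp": [0, 0, 0], "roll": 0, "grip": 1}]}}

```text
time_s: 8.93
ee_pos: [0.6216, -0.1202, 0.0357]
eef_rot: [-1.572, 0.0, 1.471]
force: [-6.2, 1.6, 12.3]
grip_width: 0.0338
```

Emit:
{"fn": "apply_moves", "kwargs": {"deltas": [{"dp": [0, -0.0005, 0], "roll": 0, "grip": 0.2}, {"dp": [0, 0, 0], "roll": 0, "grip": 0.0}, {"dp": [0, 0, 0], "roll": 0, "grip": -0.2}, {"dp": [0, 0, 0], "roll": 0, "grip": -0.2}, {"dp": [0, -0.03, 0], "roll": 0, "grip": -0.2}, {"dp": [0, -0.05, 0], "roll": 0, "grip": -0.2}, {"dp": [0, -0.05, 0], "roll": 0, "grip": -0.3}, {"dp": [0, -0.05, 0], "roll": 0, "grip": -0.32}, {"dp": [0, -0.03, 0.03], "roll": 0, "grip": -0.32}, {"dp": [0, 0, 0.02], "roll": 0, "grip": -0.32}]}}

```text
time_s: 10.18
ee_pos: [0.5712, -0.1152, 0.2471]
eef_rot: [-1.575, 0.001, 1.471]
force: [0.7, 0.1, -1.0]
grip_width: 0.0622
```

```bash
python3 - <<'E'
from h import *
i=imaging.camera_info('wrist');im=imaging.camera('wrist');cv2.imwrite('pics/w4.png',im)
s=ctrl.get_obs();print(s['time_s'],s['ee_pos'],np.degrees(s['eef_rot']),s['grip_width'])
go([.5185,-.3475,.24],15)
for c in HUE:
    for b in blobs(mask(im,c),200)[:4]: print(c,b.mean(0).round(),'z18',wrect(i,b,.018),'z63',wrect(i,b,.063))
b=max(blobs(mask(im,'blue'),200)[:5],key=lambda b:-abs(wrect(i,b,.018)[1]-63))
for z in(.012,.016,.020,.024):print(z,wrect(i,b,z))
E
```

```text
10.225 [ 0.5695293  -0.11492712  0.24593822] [-9.01093708e+01  2.31248419e-02  8.42799478e+01] 0.06193678997986576
at [ 0.5695 -0.1149  0.2459] 84.3 dp mm [-236.5    5.9   27.6] roll 1.209 69.3 tool axes after: x [0.966 0.259]
red [279. 235.] z18 [ 629.7 -120.5  153.2   50.3   -5.6] z63 [ 614.  -118.9  135.8   44.6   -5.6]
yellow [280.  44.] z18 [408.8 -96.8 184.2  58.1 -66.5] z63 [418.1 -97.9 163.3  51.5 -66.5]
yellow [ 55. 172.] z18 [ 524.5 -395.1  173.6   43.3  -75.2] z63 [ 520.7 -362.4  153.9   38.4  -75.2]
yellow [490. 222.] z18 [648.3 154.  136.7  54.2  -5.8] z63 [630.4 124.5 121.2  48.   -5.8]
yellow [446. 411.] z18 [961.7 121.6 249.6  41.5  83.9] z63 [908.4  95.8 221.3  36.8  83.9]
green [356. 222.] z18 [625.8 -25.   92.2  20.7  -6.1] z63 [610.5 -34.3  81.8  18.4  -6.1]
green [368. 219.] z18 [629.   -6.5 127.4   8.3  -4.2] z63 [613.4 -17.8 112.9   7.4  -4.2]
blue [422. 222.] z18 [639.8  63.  136.   51.4  -5.6] z63 [622.9  43.7 120.5  45.6  -5.6]
blue [ 20. 130.] z18 [ 465.7 -423.4   84.8   47.3   12.9] z63 [ 468.6 -387.5   75.2   41.9   12.9]
blue [ 65. 303.] z18 [ 707.7 -435.4   58.8   32.   -56.9] z63 [ 683.1 -398.2   52.2   28.3  -56.9]
0.012 [642.   65.5 138.   52.2  -5.6]
0.016 [640.5  63.8 136.6  51.7  -5.6]
0.02 [639.   62.1 135.3  51.1  -5.6]
0.024 [637.5  60.4 133.9  50.6  -5.6]
```

View pics/w4.png

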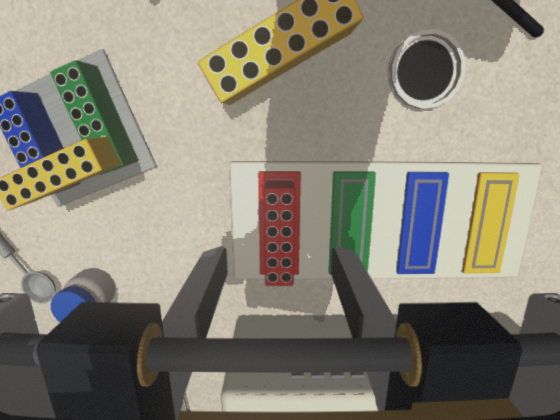

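```bash
python3 - <<'E'
from h import *
i=imaging.camera_info('wrist')
a=onz(i,[(266,191),(294,191),(293,286),(266,286)],.064)
print(a.round(4),a.mean(0))
E
```

```text
[[ 0.5633 -0.128 ]
 [ 0.5663 -0.0977]
 [ 0.6811 -0.1088]
 [ 0.6779 -0.1408]] [ 0.62216419 -0.11882104]
```

Emit:
{"fn": "apply_moves", "kwargs": {"deltas": [{"dp": [-0.03, 0, 0.003], "roll": 0, "grip": -0.32}, {"dp": [-0.045, 0, 0.005], "roll": 0, "grip": -0.32}, {"dp": [-0.045, 0, 0.005], "roll": 0, "grip": -0.32}, {"dp": [-0.045, 0, 0.005], "roll": 0, "grip": -0.32}, {"dp": [-0.045, 0, 0.005], "roll": 0, "grip": -0.32}, {"dp": [-0.0265, 0, 0.0046], "roll": 0, "grip": -0.32}, {"dp": [0, 0, 0], "roll": 0, "grip": -0.32}]}}

```text
time_s: 11.1
ee_pos: [0.5199, -0.3492, 0.2436]
eef_rot: [-1.57, -0.001, 1.469]
force: [0.6, -0.1, -0.3]
grip_width: 0.062
```

Emit:
{"fn": "apply_moves", "kwargs": {"deltas": [{"dp": [0, 0, 0], "roll": 0.17, "grip": -0.32}, {"dp": [0, 0, 0], "roll": 0.17, "grip": -0.32}, {"dp": [0, 0, 0], "roll": 0.17, "grip": -0.32}, {"dp": [0, 0, 0], "roll": 0.17, "grip": -0.32}, {"dp": [0, 0, 0], "roll": 0.17, "grip": -0.32}, {"dp": [0, 0, 0], "roll": 0.17, "grip": -0.32}, {"dp": [0, 0, 0], "roll": 0.17, "grip": -0.32}, {"dp": [0, 0, 0], "roll": 0.019, "grip": -0.32}, {"dp": [0, 0, 0], "roll": 0, "grip": -0.32}]}}

```text
time_s: 12.22
ee_pos: [0.5207, -0.3472, 0.2443]
eef_rot: [-1.571, 0.0, 0.266]
force: [-0.1, -0.5, 0.2]
grip_width: 0.0622
```

```bash
python3 - <<'E'
from h import *
i=imaging.camera_info('wrist');im=imaging.camera('wrist');cv2.imwrite('pics/w5.png',im)
s=ctrl.get_obs();print(s['time_s'],s['ee_pos'],np.degrees(s['eef_rot']),s['grip_width'])
for c in('yellow','blue','green'):
    for b in blobs(mask(im,c),200)[:5]: print(c,b.mean(0).round(),cv2.boundingRect(b),'z96',wrect(i,b,.096),'z51',wrect(i,b,.051))
E
```

```text
12.275 [ 0.5205867  -0.34732141  0.24438432] [-8.99946673e+01  1.31858707e-03  1.52094195e+01] 0.06189182722037271
yellow [69. 61.] (0, 0, 145, 114) z96 [ 289.6 -271.   158.4   57.3   38.6] z51 [ 259.7 -271.2  180.9   65.5   38.6]
yellow [277. 201.] (260, 142, 35, 119) z96 [ 519.5 -347.7  121.2   33.2  -74.8] z51 [ 522.3 -358.9  138.5   38.   -74.8]
yellow [438. 411.] (371, 399, 151, 21) z96 [ 803.3 -551.2  203.3   33.1   13.9] z51 [ 846.4 -591.3  232.2   37.8   13.9]
yellow [253.  11.] (228, 0, 49, 28) z96 [ 453.4 -187.8   41.7   21.9   14.9] z51 [ 446.8 -176.3   47.7   25.    14.9]
yellow [411. 352.] (397, 324, 25, 63) z96 [ 718.7 -484.    92.1   22.9  -61.1] z51 [ 749.8 -514.5  105.2   26.2  -61.1]
blue [406. 266.] (385, 246, 46, 44) z96 [ 672.  -378.9   51.9   45.6  -36.7] z51 [ 696.5 -394.5   59.2   52.1  -36.7]
blue [225. 229.] (190, 213, 70, 30) z96 [ 474.2 -385.7   70.9   28.9   13. ] z51 [ 470.6 -402.3   81.    33.    13. ]
```

Emit:
{"fn": "apply_moves", "kwargs": {"deltas": [{"dp": [-0.0012, 0.03, 0], "roll": 0, "grip": -0.32}, {"dp": [0, 0.04, 0], "roll": 0, "grip": -0.32}, {"dp": [0, 0.04, 0], "roll": 0, "grip": -0.32}, {"dp": [0, 0.03, 0], "roll": 0, "grip": -0.32}, {"dp": [0, 0.02, 0], "roll": 0, "grip": -0.32}, {"dp": [0, 0.01, 0], "roll": 0, "grip": -0.32}, {"dp": [0, 0.0075, 0], "roll": 0, "grip": -0.32}, {"dp": [0, 0, 0], "roll": 0, "grip": -0.32}]}}

```text
time_s: 13.28
ee_pos: [0.5193, -0.3481, 0.0671]
eef_rot: [-1.571, -0.0, 0.262]
force: [0.4, -0.8, 0.1]
grip_width: 0.0618
```

Emit:
{"fn": "apply_moves", "kwargs": {"deltas": [{"dp": [0, 0, 0], "roll": 0, "grip": 0.0}, {"dp": [0, 0, 0], "roll": 0, "grip": 0.2}, {"dp": [0, 0, 0], "roll": 0, "grip": 0.35}, {"dp": [0, 0, 0], "roll": 0, "grip": 1}, {"dp": [0, 0, 0], "roll": 0, "grip": 1}, {"dp": [0, 0, 0], "roll": 0, "grip": 1}], "newtons": 20}}

```text
time_s: 14.02
ee_pos: [0.5193, -0.348, 0.0672]
eef_rot: [-1.571, -0.0, 0.262]
force: [-0.8, 0.3, 5.8]
grip_width: 0.034
```

Emit:
{"fn": "apply_moves", "kwargs": {"deltas": [{"dp": [0, -0.008, 0], "roll": 0, "grip": 1}, {"dp": [0, -0.02, 0], "roll": 0, "grip": 1}, {"dp": [0, -0.03, 0], "roll": 0, "grip": 1}, {"dp": [0, -0.03, 0], "roll": 0, "grip": 1}, {"dp": [0, -0.022, 0], "roll": 0, "grip": 1}, {"dp": [0, 0, 0], "roll": 0, "grip": 1}]}}

```text
time_s: 14.78
ee_pos: [0.5198, -0.3484, 0.1796]
eef_rot: [-1.574, -0.002, 0.262]
force: [-0.1, -0.3, -2.0]
grip_width: 0.0339
```

```bash
python3 - <<'E'
from h import *
i=imaging.camera_info('wrist');im=imaging.camera('wrist');cv2.imwrite('pics/w6.png',im)
s=ctrl.get_obs();print(s['time_s'],s['ee_pos'],np.degrees(s['eef_rot']),s['grip_width'])
go([.648,.154,.176],84.3)
for c in('yellow','blue','green'):
    for b in blobs(mask(im,c),200)[:5]: print(c,b.mean(0).round(),cv2.boundingRect(b),'z96',wrect(i,b,.096),'z51',wrect(i,b,.051))
E
```

```text
14.825 [ 0.51930856 -0.34805791  0.17780417] [-9.00686877e+01 -5.14947314e-02  1.50157142e+01] 0.033630120553676195
at [ 0.5193 -0.3481  0.1778] 15.0 dp mm [254.4   1.8 451.6] roll -1.209 -69.3 tool axes after: x [0.099 0.995]
yellow [279. 251.] (241, 161, 77, 178) z96 [ 528.3 -376.9  159.5   61.5  -75.1] z51 [ 533.6 -396.   188.    72.4  -75.1]
yellow [44. 41.] (0, 0, 119, 109) z96 [ 315.  -256.9  111.5   59.1   38.5] z51 [ 282.2 -254.6  131.4   69.7   38.5]
yellow [393. 411.] (338, 402, 122, 18) z96 [ 691.5 -508.5  127.    23.4   12.5] z51 [ 726.  -551.1  149.7   27.6   12.5]
yellow [278. 385.] (247, 372, 63, 22) z96 [ 561.6 -503.5   59.4   25.7   14.9] z51 [ 572.9 -545.3   70.1   30.3   14.9]
yellow [200. 416.] (156, 411, 90, 9) z96 [ 496.3 -564.9   90.6   11.    16.4] z51 [ 495.9 -617.6  106.8   13.    16.4]
blue [432. 291.] (405, 267, 55, 51) z96 [ 667.4 -373.1   53.6   40.5  -12.5] z51 [ 697.6 -391.5   63.2   47.8  -12.5]
blue [203. 246.] (173, 231, 69, 32) z96 [ 468.6 -383.5   55.8   27.7   13.2] z51 [ 463.2 -403.7   65.8   32.7   13.2]
```

Emit:
{"fn": "apply_moves", "kwargs": {"deltas": [{"dp": [0.012, 0, 0.022], "roll": 0, "grip": 1}, {"dp": [0.0285, 0, 0.0505], "roll": 0, "grip": 1}, {"dp": [0.0285, 0, 0.0505], "roll": 0, "grip": 1}, {"dp": [0.0285, 0, 0.0505], "roll": 0, "grip": 1}, {"dp": [0.0285, 0, 0.0505], "roll": 0, "grip": 1}, {"dp": [0.0285, 0, 0.0505], "roll": 0, "grip": 1}, {"dp": [0.0285, 0, 0.0505], "roll": 0, "grip": 1}, {"dp": [0.0285, 0, 0.0505], "roll": 0, "grip": 1}, {"dp": [0.0285, 0, 0.0505], "roll": 0, "grip": 1}, {"dp": [0.0144, 0, 0.0256], "roll": 0, "grip": 1}]}}

```text
time_s: 16.08
ee_pos: [0.647, 0.1582, 0.1756]
eef_rot: [-1.57, 0.002, 0.265]
force: [-0.4, -0.2, -2.6]
grip_width: 0.0343
```

Emit:
{"fn": "apply_moves", "kwargs": {"deltas": [{"dp": [0, 0, 0], "roll": -0.1, "grip": 1}, {"dp": [0, 0, 0], "roll": -0.15, "grip": 1}, {"dp": [0, 0, 0], "roll": -0.165, "grip": 1}, {"dp": [0, 0, 0], "roll": -0.17, "grip": 1}, {"dp": [0, 0, 0], "roll": -0.17, "grip": 1}, {"dp": [0, 0, 0], "roll": -0.17, "grip": 1}, {"dp": [0, 0, 0], "roll": -0.16, "grip": 1}, {"dp": [0, 0, 0], "roll": -0.124, "grip": 1}, {"dp": [0, 0, 0], "roll": 0, "grip": 1}, {"dp": [0, 0, 0], "roll": 0, "grip": 1}]}}

```text
time_s: 17.32
ee_pos: [0.6475, 0.1546, 0.1765]
eef_rot: [-1.57, 0.0, 1.469]
force: [-0.5, -0.9, -0.9]
grip_width: 0.0338
```

```bash
python3 - <<'E'
from h import *
s=ctrl.get_obs();print(s['time_s'],s['force'],s['grip_width'])
go([.648,.154,.0385],84.3)
E
```

```text
17.325 [-0.49239001 -0.93590066 -0.92657238] 0.033848217529798434
at [0.6475 0.1546 0.1765] 84.1 dp mm [ -0.6 138.   -0.5] roll -0.003 -0.2 tool axes after: x [0.099 0.995]
```

Emit:
{"fn": "apply_moves", "kwargs": {"deltas": [{"dp": [-0.0006, 0.015, 0], "roll": 0, "grip": 1}, {"dp": [0, 0.03, 0], "roll": 0, "grip": 1}, {"dp": [0, 0.035, 0], "roll": 0, "grip": 1}, {"dp": [0, 0.03, 0], "roll": 0, "grip": 1}, {"dp": [0, 0.017, 0], "roll": 0, "grip": 1}, {"dp": [0, 0.01, 0], "roll": 0, "grip": 1}, {"dp": [0, 0.003, 0], "roll": 0, "grip": 1}, {"dp": [0, 0.001, 0], "roll": 0, "grip": 1}, {"dp": [0, 0.001, 0], "roll": 0, "grip": 1}, {"dp": [0, 0, 0], "roll": 0, "grip": 1}]}}

```text
time_s: 18.58
ee_pos: [0.6483, 0.1536, 0.0362]
eef_rot: [-1.572, -0.0, 1.471]
force: [-1.5, -0.1, 6.2]
grip_width: 0.034
```

Emit:
{"fn": "apply_moves", "kwargs": {"deltas": [{"dp": [0, 0.001, 0], "roll": 0, "grip": 1}, {"dp": [0, 0, 0], "roll": 0, "grip": 1}, {"dp": [0, 0, 0], "roll": 0, "grip": 1}]}}

```text
time_s: 18.95
ee_pos: [0.6483, 0.1536, 0.0362]
eef_rot: [-1.572, -0.0, 1.471]
force: [-7.4, -0.7, 15.7]
grip_width: 0.0339
```

Emit:
{"fn": "apply_moves", "kwargs": {"deltas": [{"dp": [0, -0.001, 0], "roll": 0, "grip": 0.2}, {"dp": [0, 0, 0], "roll": 0, "grip": 0.0}, {"dp": [0, 0, 0], "roll": 0, "grip": -0.2}, {"dp": [0, 0, 0], "roll": 0, "grip": -0.2}, {"dp": [0, -0.03, 0], "roll": 0, "grip": -0.2}, {"dp": [0, -0.05, 0], "roll": 0, "grip": -0.2}, {"dp": [0, -0.05, 0], "roll": 0, "grip": -0.3}, {"dp": [0, -0.05, 0], "roll": 0, "grip": -0.32}, {"dp": [0, -0.03, 0.03], "roll": 0, "grip": -0.32}, {"dp": [0, 0, 0.02], "roll": 0, "grip": -0.32}]}}

```text
time_s: 20.2
ee_pos: [0.598, 0.1587, 0.2477]
eef_rot: [-1.575, -0.001, 1.471]
force: [0.6, 0.8, -0.9]
grip_width: 0.0618
```

```bash
python3 - <<'E'
from h import *
i=imaging.camera_info('wrist');im=imaging.camera('wrist');cv2.imwrite('pics/w7.png',im)
s=ctrl.get_obs();print(s['time_s'],s['ee_pos'],np.degrees(s['eef_rot']),s['grip_width'])
go([.478,-.362,.24],-75)
for c in HUE:
    for b in blobs(mask(im,c),200)[:5]: print(c,b.mean(0).round(),cv2.boundingRect(b),'z18',wrect(i,b,.018),'z64',wrect(i,b,.064))
E
```

```text
20.25 [0.59621288 0.15905387 0.24654956] [-9.01075048e+01 -4.65133370e-02  8.43188783e+01] 0.06207205691994359
at [0.5962 0.1591 0.2465] 84.3 dp mm [-530.2    6.5   66.1] roll 2.781 159.3 tool axes after: x [ 0.259 -0.966]
red [ 60. 224.] (23, 174, 73, 110) z18 [ 628.5 -134.6  153.    81.    -5.6] z64 [615.7 -99.7 135.3  71.6  -5.6]
yellow [44. 47.] (0, 0, 113, 109) z18 [ 404.9 -102.1  169.8   79.   -66.5] z64 [417.9 -70.9 150.2  69.9 -66.5]
yellow [279. 227.] (259, 172, 42, 114) z18 [656.8 154.1 153.4  50.8  -5.7] z64 [640.7 155.6 135.7  44.9  -5.7]
yellow [439. 412.] (370, 399, 151, 21) z18 [989.3 395.2 256.7  41.8  83.5] z64 [934.7 368.8 227.   36.9  83.5]
yellow [411. 353.] (398, 324, 24, 62) z18 [870.7 328.2 115.8  29.8   5.5] z64 [829.9 309.6 102.4  26.4   5.5]
green [135. 224.] (124, 193, 26, 72) z18 [636.2 -30.   97.3  22.8  -5.7] z64 [622.5  -7.2  86.1  20.2  -5.7]
green [150. 243.] (126, 194, 35, 79) z18 [642.9 -29.3 107.9  46.9  -5.8] z64 [628.4  -6.6  95.5  41.5  -5.8]
blue [206. 217.] (195, 184, 23, 72) z18 [633.1  63.4  94.9  25.1  -5.7] z64 [619.7  75.4  83.9  22.2  -5.7]
blue [207. 216.] (184, 173, 45, 100) z18 [638.5  63.2 133.   50.2  -5.8] z64 [624.5  75.2 117.7  44.4  -5.8]
```

View pics/w7.png

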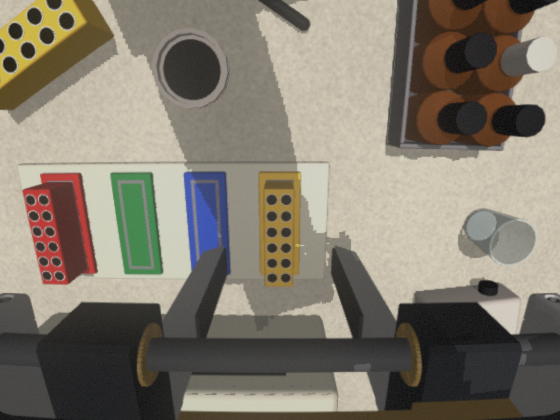

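```bash
python3 - <<'E'
from h import *
i=imaging.camera_info('wrist')
print('crate',onz(i,[(404,146),(502,150),(411,20)],.05).round(4))
print('cap',onz(i,[(543,50)],.127).round(4))
im=cv2.imread('pics/w7.png');g=cv2.cvtColor(im,cv2.COLOR_BGR2GRAY)
m=np.uint8(g<60)*255;m[:,:140]=0;m[:,240:]=0;m[120:]=0
for b in blobs(m,300):
    e=cv2.fitEllipse(b);print('recess',e,wrect(i,b,.014),wrect(i,b,.004))
E
```

```text
crate [[0.5574 0.3024]
 [0.5716 0.4155]
 [0.4304 0.3111]]
cap [[0.4781 0.3951]]
recess ((191.67431640625, 69.07841491699219), (53.504310607910156, 58.80472183227539), 159.3775177001953) [450.6  73.5  63.5  62.9  83.4] [449.   71.1  65.1  64.4  83.4]
```

Emit:
{"fn": "apply_moves", "kwargs": {"deltas": [{"dp": [0.02, -0.004, 0.013], "roll": 0, "grip": -0.2}, {"dp": [0.04, -0.004, 0.025], "roll": 0, "grip": -0.2}, {"dp": [0.043, -0.004, 0.027], "roll": 0, "grip": -0.2}, {"dp": [0.043, -0.004, 0.027], "roll": 0, "grip": -0.2}, {"dp": [0.04, -0.004, 0.026], "roll": 0, "grip": -0.2}, {"dp": [0.04, -0.004, 0.025], "roll": 0, "grip": -0.2}, {"dp": [0, 0, 0], "roll": 0, "grip": -0.2}, {"dp": [0, 0, 0], "roll": 0, "grip": -0.2}]}}

```text
time_s: 21.25
ee_pos: [0.4783, 0.3978, 0.2684]
eef_rot: [-1.57, 0.001, 1.471]
force: [0.7, 0.1, -0.4]
grip_width: 0.0564
```

```bash
python3 - <<'E'
from h import *
i=imaging.camera_info('wrist');im=imaging.camera('wrist');cv2.imwrite('pics/w8.png',im)
s=ctrl.get_obs();print(s['time_s'],s['ee_pos'],np.degrees(s['eef_rot']),s['grip_width'])
h=cv2.cvtColor(im,cv2.COLOR_BGR2HSV)
m=cv2.inRange(h,(8,130,40),(20,255,255))
for b in blobs(m,300)[:6]: print('amber',cv2.boundingRect(b))
E
```

```text
21.3 [0.47866919 0.39727275 0.26852745] [-8.99732752e+01  3.27270717e-02  8.42531178e+01] 0.05595946250955158
amber (204, 124, 94, 96)
amber (208, 221, 90, 40)
amber (253, 127, 34, 46)
```

View pics/w8.png

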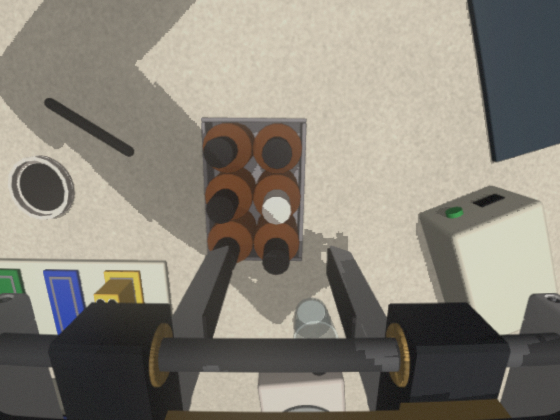

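```bash
python3 - <<'E'
from h import *
i=imaging.camera_info('wrist');im=cv2.imread('pics/w8.png')
h=cv2.cvtColor(im,cv2.COLOR_BGR2HSV)
m=cv2.inRange(h,(0,0,130),(180,70,255));m[:, :250]=0;m[:,300:]=0;m[:180]=0;m[235:]=0
for b in blobs(m,100): print(cv2.boundingRect(b),cv2.minEnclosingCircle(b),cv2.fitEllipse(b),wrect(i,b,.127))
dk=cv2.inRange(h,(0,0,0),(180,255,50))
dk[:125]=0;dk[280:]=0;dk[:,:200]=0;dk[:,300:]=0
for b in blobs(dk,150): print('dark',cv2.boundingRect(b),wrect(i,b,.127))
print('crate corners',onz(i,[(203,119),(306,119),(300,261)],.05).round(4))
go([.478,.397,.22],39.3)
E
```

```text
(262, 197, 29, 27) ((276.0, 209.5), 14.705541610717773) ((276.19256591796875, 209.8558807373047), (26.676420211791992, 28.49225425720215), 98.91651916503906) [483.6 394.3  27.5  26.4  84.3]
dark (211, 189, 27, 33) [473.5 345.3  31.8  25.7   0.9]
dark (216, 238, 23, 39) [528.  341.9  41.7  22.3   4.9]
dark (264, 239, 24, 19) [522.8 390.5  23.7  18.8  78.1]
crate corners [[0.3888 0.3195]
 [0.4008 0.4364]
 [0.5749 0.4151]]
at [0.4787 0.3973 0.2685] 84.3 dp mm [-0.3 48.5  0.6] roll 0.785 45.0 tool axes after: x [0.774 0.633]
```

White cap at (276,210) measures out to (484, 394.5) mm, which agrees with the crate geometry. I'm gripping it along the diagonal at yaw 39°.

Emit:
{"fn": "apply_moves", "kwargs": {"deltas": [{"dp": [-0.0023, 0, -0.0055], "roll": 0, "grip": -0.06}, {"dp": [0, 0, 0], "roll": 0.157, "grip": -0.06}, {"dp": [0, 0, 0], "roll": 0.157, "grip": -0.06}, {"dp": [0, 0, 0], "roll": 0.157, "grip": -0.06}, {"dp": [0, 0, 0], "roll": 0.157, "grip": -0.06}, {"dp": [0, 0, 0], "roll": 0.157, "grip": -0.06}, {"dp": [0, 0.03, 0], "roll": 0, "grip": -0.06}, {"dp": [0, 0.04, 0], "roll": 0, "grip": -0.06}, {"dp": [0, 0.02, 0], "roll": 0, "grip": -0.06}, {"dp": [0, 0, 0], "roll": 0, "grip": -0.06}]}}

```text
time_s: 22.55
ee_pos: [0.4838, 0.3937, 0.1776]
eef_rot: [-1.571, 0.003, 0.685]
force: [0.5, -0.6, 0.6]
grip_width: 0.0496
```

```bash
python3 - <<'E'
from h import *
i=imaging.camera_info('wrist');im=imaging.camera('wrist');cv2.imwrite('pics/w9.png',im)
go([.484,.3945,.104],39.3)
h=cv2.cvtColor(im,cv2.COLOR_BGR2HSV)
m=cv2.inRange(h,(0,0,130),(180,70,255))
for b in blobs(m,100):
    r=wrect(i,b,.127)
    if 20<r[3]<35: print(cv2.boundingRect(b),r)
E
```

```text
at [0.4842 0.3941 0.1792] 39.2 dp mm [ 0.1 75.2  0.4] roll -0.001 -0.1 tool axes after: x [0.774 0.633]
(294, 294, 44, 45) [547.5 362.1  39.2  33.9 -50.9]
(221, 294, 42, 45) [502.7 325.6  39.   32.3 -52.6]
(259, 217, 41, 37) [483.2 395.2  28.3  27.1  39.3]
```

View pics/w9.png

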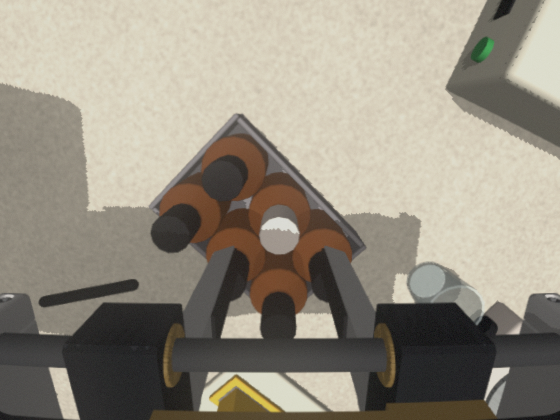

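Emit:
{"fn": "apply_moves", "kwargs": {"deltas": [{"dp": [-0.0005, 0.02, 0.0004], "roll": 0, "grip": -0.06}, {"dp": [0, 0.02, 0], "roll": 0, "grip": -0.06}, {"dp": [0, 0.015, 0], "roll": 0, "grip": -0.06}, {"dp": [0, 0.012, 0], "roll": 0, "grip": -0.06}, {"dp": [0, 0.008, 0], "roll": 0, "grip": -0.06}, {"dp": [0, 0, 0], "roll": 0, "grip": -0.06}]}}

```text
time_s: 23.35
ee_pos: [0.4829, 0.3947, 0.1037]
eef_rot: [-1.571, 0.0, 0.686]
force: [0.2, 0.0, -0.3]
grip_width: 0.0502
```

Emit:
{"fn": "apply_moves", "kwargs": {"deltas": [{"dp": [0, 0, 0], "roll": 0, "grip": 0.1}, {"dp": [0, 0, 0], "roll": 0, "grip": 0.3}, {"dp": [0, 0, 0], "roll": 0, "grip": 0.5}, {"dp": [0, 0, 0], "roll": 0, "grip": 1}, {"dp": [0, 0, 0], "roll": 0, "grip": 1}, {"dp": [0, 0, 0], "roll": 0, "grip": 1}], "newtons": 25}}

```text
time_s: 24.1
ee_pos: [0.4831, 0.3948, 0.1042]
eef_rot: [-1.571, -0.0, 0.686]
force: [-1.2, -0.3, 4.6]
grip_width: 0.0287
```

Emit:
{"fn": "apply_moves", "kwargs": {"deltas": [{"dp": [0, -0.008, 0], "roll": 0, "grip": 1}, {"dp": [0, -0.015, 0], "roll": 0, "grip": 1}, {"dp": [0, -0.025, 0], "roll": 0, "grip": 1}, {"dp": [0, -0.03, 0], "roll": 0, "grip": 1}, {"dp": [0, -0.03, 0], "roll": 0, "grip": 1}, {"dp": [0, -0.03, 0], "roll": 0, "grip": 1}, {"dp": [0, -0.012, 0], "roll": 0, "grip": 1}, {"dp": [0, 0, 0], "roll": 0, "grip": 1}]}}

```text
time_s: 25.1
ee_pos: [0.483, 0.3948, 0.2543]
eef_rot: [-1.571, -0.001, 0.686]
force: [0.5, -0.3, -3.0]
grip_width: 0.0287
```

```bash
python3 - <<'E'
from h import *
s=ctrl.get_obs();print(s['time_s'],s['force'],s['moment'],s['grip_width'],np.degrees(s['eef_rot']))
go([.4515,.0715,.25],39.3)
i1,i2=imaging.camera_info('scene'),imaging.camera_info('side')
a=imaging.camera('scene');b=imaging.camera('side')
for n,im,i in(('scene',a,i1),('side',b,i2)):
    p=proj(i,[.4515,.0715,.014])[0].astype(int);print(n,p)
    q=proj(i,list(s['ee_pos']))[0].astype(int)
    cv2.imwrite(f'pics/{n}1.png',im)
    c=lambda p:cv2.resize(im[max(p[1]-60,0):max(p[1]-60,0)+160,max(p[0]-100,0):max(p[0]-100,0)+200],(400,320))
    o=c(p) if n=='scene' else c(q);cv2.imwrite(f'pics/{n}1c.png',o);print(n,q)
cv2.imwrite('pics/c1.png',np.hstack([cv2.imread('pics/scene1c.png'),cv2.imread('pics/side1c.png')]))
E
```

```text
25.1 [ 0.5084386  -0.31553275 -2.97239247] [-0.0103871  -0.08877962 -0.00013555] 0.028727951654060172 [-9.00008040e+01 -4.05693166e-02  3.93071503e+01]
at [0.483  0.3948 0.2543] 39.3 dp mm [-229.1    4.3 -230.2] roll 0.0 0.0 tool axes after: x [0.774 0.633]
scene [287 203]
scene [368  95]
side [280 246]
side [173 222]
```

View pics/c1.png

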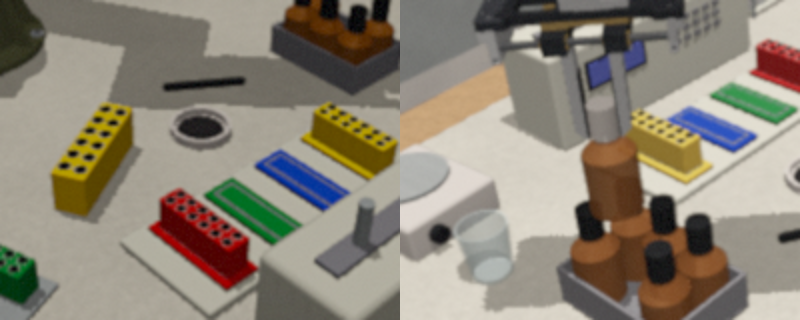

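Emit:
{"fn": "apply_moves", "kwargs": {"deltas": [{"dp": [-0.015, 0, -0.02], "roll": 0, "grip": 1}, {"dp": [-0.028, 0, -0.04], "roll": 0, "grip": 1}, {"dp": [-0.031, 0, -0.045], "roll": 0, "grip": 1}, {"dp": [-0.031, 0, -0.045], "roll": 0, "grip": 1}, {"dp": [-0.031, 0, -0.045], "roll": 0, "grip": 1}, {"dp": [-0.031, 0, -0.045], "roll": 0, "grip": 1}, {"dp": [-0.028, 0, -0.04], "roll": 0, "grip": 1}, {"dp": [-0.022, 0, -0.03], "roll": 0, "grip": 1}, {"dp": [-0.012, 0, -0.02], "roll": 0, "grip": 1}, {"dp": [0, 0, 0], "roll": 0, "grip": 1}]}}

```text
time_s: 26.45
ee_pos: [0.5145, -0.0067, 0.2529]
eef_rot: [-1.57, 0.001, 0.684]
force: [-1.0, 0.2, -2.1]
grip_width: 0.0284
```

```bash
python3 - <<'E'
from h import *
go([.4515,.0715,.25],39.3)
i=imaging.camera_info('wrist');im=imaging.camera('wrist');cv2.imwrite('pics/w10.png',im)
print(proj(i,[.4515,.0715,.014]))
g=cv2.cvtColor(im,cv2.COLOR_BGR2GRAY)
m=np.uint8(g<60)*255
for b in blobs(m,600):
    r=wrect(i,b,.008); 
    if abs(r[0]-450)<60 and abs(r[1]-71)<60: print(cv2.boundingRect(b),r)
E
```

```text
at [ 0.5145 -0.0067  0.2529] 39.2 dp mm [  0.6   2.9 100.5] roll -0.002 -0.1 tool axes after: x [0.774 0.633]
[[279.24540532 102.83969814]]
(253, 85, 41, 46) [449.7  57.4  59.9  37.6  -3. ]
```

View pics/w10.png

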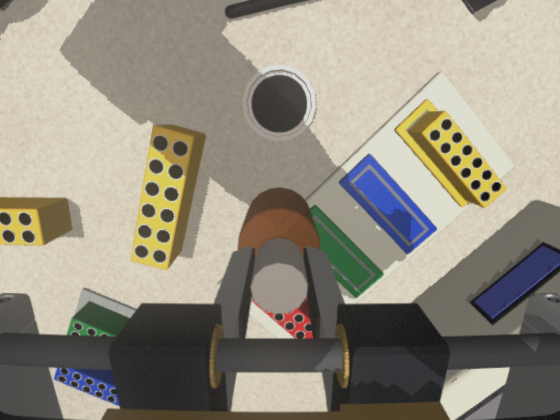

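Emit:
{"fn": "apply_moves", "kwargs": {"deltas": [{"dp": [0.0006, 0, 0.02], "roll": 0, "grip": 1}, {"dp": [0, 0, 0.035], "roll": 0, "grip": 1}, {"dp": [0, 0, 0.03], "roll": 0, "grip": 1}, {"dp": [0, 0, 0.0155], "roll": 0, "grip": 1}, {"dp": [0, 0.02, 0], "roll": 0, "grip": 1}, {"dp": [0, 0.035, 0], "roll": 0, "grip": 1}, {"dp": [0, 0.035, 0], "roll": 0, "grip": 1}, {"dp": [0, 0.025, 0], "roll": 0, "grip": 1}, {"dp": [0, 0.015, 0], "roll": 0, "grip": 1}, {"dp": [0, 0, 0], "roll": 0, "grip": 1}]}}

```text
time_s: 27.75
ee_pos: [0.4513, 0.0727, 0.1235]
eef_rot: [-1.57, 0.001, 0.686]
force: [-0.7, -0.2, -1.6]
grip_width: 0.0286
```

Emit:
{"fn": "apply_moves", "kwargs": {"deltas": [{"dp": [0, 0.008, 0], "roll": 0, "grip": 1}, {"dp": [0, 0.005, 0], "roll": 0, "grip": 1}, {"dp": [0, 0.003, 0], "roll": 0, "grip": 1}, {"dp": [0, 0.001, 0], "roll": 0, "grip": 1}, {"dp": [0, 0.001, 0], "roll": 0, "grip": 1}, {"dp": [0, 0, 0], "roll": 0, "grip": 1}]}}

```text
time_s: 28.5
ee_pos: [0.4516, 0.0725, 0.106]
eef_rot: [-1.571, -0.0, 0.686]
force: [-0.4, 0.6, -2.9]
grip_width: 0.0284
```

Emit:
{"fn": "apply_moves", "kwargs": {"deltas": [{"dp": [0, 0.001, 0], "roll": 0, "grip": 1}, {"dp": [0, 0.001, 0], "roll": 0, "grip": 1}, {"dp": [0, 0, 0], "roll": 0, "grip": 1}, {"dp": [0, 0, 0], "roll": 0, "grip": 1}]}}

```text
time_s: 29.0
ee_pos: [0.4516, 0.0725, 0.1039]
eef_rot: [-1.571, 0.0, 0.686]
force: [-0.6, -0.0, -2.3]
grip_width: 0.0287
```

Emit:
{"fn": "apply_moves", "kwargs": {"deltas": [{"dp": [0, 0.001, 0], "roll": 0, "grip": 1}, {"dp": [0, 0.0008, 0], "roll": 0, "grip": 1}, {"dp": [0, 0, 0], "roll": 0, "grip": 1}, {"dp": [0, 0, 0], "roll": 0, "grip": 1}]}}

```text
time_s: 29.5
ee_pos: [0.4519, 0.0724, 0.1032]
eef_rot: [-1.572, -0.001, 0.686]
force: [-5.2, -0.7, 13.4]
grip_width: 0.0285
```

Emit:
{"fn": "apply_moves", "kwargs": {"deltas": [{"dp": [0, -0.0008, 0], "roll": 0, "grip": 0.3}, {"dp": [0, 0, 0], "roll": 0, "grip": 0.1}, {"dp": [0, 0, 0], "roll": 0, "grip": -0.1}, {"dp": [0, 0, 0], "roll": 0, "grip": -0.32}, {"dp": [0, -0.02, 0], "roll": 0, "grip": -0.32}, {"dp": [0, -0.04, 0], "roll": 0, "grip": -0.32}, {"dp": [0, -0.05, 0], "roll": 0, "grip": -0.32}, {"dp": [0, -0.03, 0], "roll": 0, "grip": -0.32}, {"dp": [0, 0, 0], "roll": 0, "grip": -0.32}]}}

```text
time_s: 30.62
ee_pos: [0.4523, 0.0726, 0.2448]
eef_rot: [-1.573, -0.003, 0.686]
force: [-0.1, -0.0, -0.3]
grip_width: 0.0621
```

Emit:
{"fn": "apply_moves", "kwargs": {"deltas": [{"dp": [0, 0, 0], "roll": 0.167, "grip": -0.32}, {"dp": [0, 0, 0], "roll": 0.167, "grip": -0.32}, {"dp": [0, 0, 0], "roll": 0.167, "grip": -0.32}, {"dp": [0, 0, 0], "roll": 0.167, "grip": -0.32}, {"dp": [0, 0, 0], "roll": 0.167, "grip": -0.32}, {"dp": [0, 0, 0], "roll": 0.167, "grip": -0.32}, {"dp": [0, 0, 0], "roll": 0.167, "grip": -0.32}, {"dp": [0, 0, 0], "roll": 0.167, "grip": -0.32}, {"dp": [0, 0, 0], "roll": 0.167, "grip": -0.32}, {"dp": [0, 0, 0], "roll": 0.167, "grip": -0.32}]}}

```text
time_s: 31.88
ee_pos: [0.4512, 0.0725, 0.2415]
eef_rot: [-1.573, 0.001, -0.99]
force: [0.1, 0.1, -0.5]
grip_width: 0.062
```

Emit:
{"fn": "apply_moves", "kwargs": {"deltas": [{"dp": [0, 0, 0], "roll": 0.167, "grip": -0.32}, {"dp": [0, 0, 0], "roll": 0.161, "grip": -0.32}, {"dp": [0, 0, 0], "roll": 0, "grip": -0.32}]}}

```text
time_s: 32.25
ee_pos: [0.4513, 0.0725, 0.2418]
eef_rot: [-1.572, 0.0, -1.311]
force: [-0.3, -0.2, -0.7]
grip_width: 0.0624
```

```bash
python3 - <<'E'
from h import *
go([.478,-.362,.24],-75)
E
```

```text
at [0.4513 0.0725 0.2418] -75.1 dp mm [426.7   1.8 -85.7] roll -0.002 -0.1 tool axes after: x [ 0.259 -0.966]
```

Emit:
{"fn": "apply_moves", "kwargs": {"deltas": [{"dp": [0.025, 0, -0.005], "roll": 0, "grip": -0.32}, {"dp": [0.05, 0, -0.01], "roll": 0, "grip": -0.32}, {"dp": [0.053, 0, -0.011], "roll": 0, "grip": -0.32}, {"dp": [0.053, 0, -0.011], "roll": 0, "grip": -0.32}, {"dp": [0.053, 0, -0.011], "roll": 0, "grip": -0.32}, {"dp": [0.053, 0, -0.011], "roll": 0, "grip": -0.32}, {"dp": [0.053, 0, -0.011], "roll": 0, "grip": -0.32}, {"dp": [0.05, 0, -0.01], "roll": 0, "grip": -0.32}, {"dp": [0.0367, 0, -0.006], "roll": 0, "grip": -0.32}, {"dp": [0, 0, 0], "roll": 0, "grip": -0.32}]}}

```text
time_s: 33.5
ee_pos: [0.4771, -0.3638, 0.2412]
eef_rot: [-1.572, 0.002, -1.31]
force: [-0.9, 0.3, -0.0]
grip_width: 0.0621
```

```bash
python3 - <<'E'
from h import *
i=imaging.camera_info('wrist');im=imaging.camera('wrist');cv2.imwrite('pics/w11.png',im)
s=ctrl.get_obs();print(s['time_s'],s['ee_pos'],np.degrees(s['eef_rot']),s['grip_width'])
for c in('blue','green'):
    for b in blobs(mask(im,c),200)[:5]: print(c,b.mean(0).round(),cv2.boundingRect(b),'z51',wrect(i,b,.051))
E
```

```text
33.55 [ 0.47728166 -0.36245515  0.24156365] [-90.05822951   0.09542349 -75.05983481] 0.06208588860152245
blue [313. 190.] (296, 138, 35, 105) z51 [ 489.  -398.4  118.3   33.2   13. ]
blue [365.   7.] (340, 0, 52, 21) z51 [ 679.8 -397.7   50.6   18.4  -73.9]
green [547. 265.] (524, 239, 36, 54) z51 [ 476.9 -716.5   80.8   36.3   61.2]
green [14. 15.] (1, 0, 26, 35) z51 [591.2 -49.5  35.2  22.9  -6. ]
green [24. 28.] (0, 0, 41, 50) z51 [587.1 -56.8  52.1  35.2  -7.8]
```

View pics/w11.png

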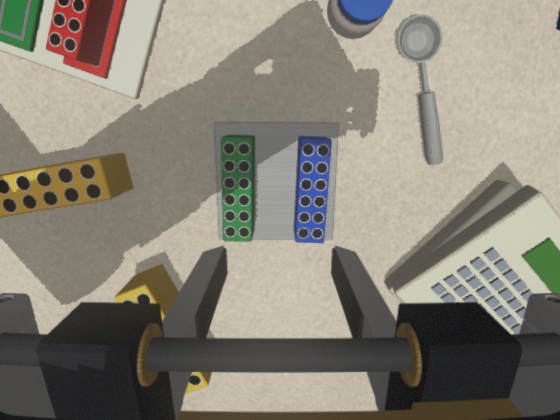

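```bash
python3 - <<'E'
from h import *
i=imaging.camera_info('wrist');im=cv2.imread('pics/w11.png')
for s,v in((90,25),(70,25)):
    for b in blobs(cv2.inRange(cv2.cvtColor(im,cv2.COLOR_BGR2HSV),(45,s,v),(90,255,255)),200):
        r=cv2.boundingRect(b)
        if 200<r[0]<270: print(s,r,wrect(i,b,.051))
print(wrect(i,np.array([(222,136),(254,136),(252,241),(222,241)]),.051))
E
```

```text
90 (222, 168, 31, 73) [ 453.1 -319.7   84.8   33.3   13.3]
70 (222, 136, 32, 106) [ 469.5 -316.   119.9   34.3   12.6]
[ 469.  -316.   121.2   35.1   12.7]
```

Emit:
{"fn": "apply_moves", "kwargs": {"deltas": [{"dp": [0.0187, 0.0, 0.001], "roll": 0.034, "grip": -0.32}, {"dp": [0.019, 0.02, 0.001], "roll": 0, "grip": -0.32}, {"dp": [0, 0.04, 0], "roll": 0, "grip": -0.32}, {"dp": [0, 0.04, 0], "roll": 0, "grip": -0.32}, {"dp": [0, 0.04, 0], "roll": 0, "grip": -0.32}, {"dp": [0, 0.03, 0], "roll": 0, "grip": -0.32}, {"dp": [0, 0.025, 0], "roll": 0, "grip": -0.32}, {"dp": [0, 0.015, 0], "roll": 0, "grip": -0.32}, {"dp": [0, 0.0085, 0], "roll": 0, "grip": -0.32}, {"dp": [0, 0, 0], "roll": 0, "grip": -0.32}]}}

```text
time_s: 34.8
ee_pos: [0.4887, -0.3979, 0.0245]
eef_rot: [-1.571, 0.0, -1.345]
force: [0.2, 0.0, -0.6]
grip_width: 0.0624
```

Emit:
{"fn": "apply_moves", "kwargs": {"deltas": [{"dp": [0, 0, 0], "roll": 0, "grip": 0.0}, {"dp": [0, 0, 0], "roll": 0, "grip": 0.2}, {"dp": [0, 0, 0], "roll": 0, "grip": 0.35}, {"dp": [0, 0, 0], "roll": 0, "grip": 1}, {"dp": [0, 0, 0], "roll": 0, "grip": 1}, {"dp": [0, 0, 0], "roll": 0, "grip": 1}], "newtons": 20}}

```text
time_s: 35.55
ee_pos: [0.4888, -0.3983, 0.0248]
eef_rot: [-1.57, -0.001, -1.346]
force: [-0.9, -0.4, 5.2]
grip_width: 0.034
```

Emit:
{"fn": "apply_moves", "kwargs": {"deltas": [{"dp": [0, -0.008, 0], "roll": 0, "grip": 1}, {"dp": [0, -0.02, 0], "roll": 0, "grip": 1}, {"dp": [0, -0.04, 0], "roll": 0, "grip": 1}, {"dp": [0, -0.05, 0], "roll": 0, "grip": 1}, {"dp": [0, -0.04, 0], "roll": 0, "grip": 1}, {"dp": [0, 0, 0], "roll": 0, "grip": 1}]}}

```text
time_s: 36.3
ee_pos: [0.4895, -0.3989, 0.1871]
eef_rot: [-1.567, -0.006, -1.346]
force: [0.3, 0.8, -2.5]
grip_width: 0.0339
```

```bash
python3 - <<'E'
from h import *
s=ctrl.get_obs();print(s['time_s'],s['force'],s['grip_width'])
go([.639,.062,.18],-95.7)
E
```

```text
36.3 [ 0.30679341  0.7589677  -2.54840329] 0.03392599059859332
at [ 0.4895 -0.3989  0.1871] -77.1 dp mm [-415.9    7.1  248.5] roll 0.324 18.6 tool axes after: x [-0.099 -0.995]
```

Emit:
{"fn": "apply_moves", "kwargs": {"deltas": [{"dp": [-0.02, 0, 0.012], "roll": 0.02, "grip": 1}, {"dp": [-0.043, 0, 0.0255], "roll": 0, "grip": 1}, {"dp": [-0.048, 0, 0.0285], "roll": 0, "grip": 1}, {"dp": [-0.048, 0, 0.0285], "roll": 0, "grip": 1}, {"dp": [-0.048, 0, 0.0285], "roll": 0, "grip": 1}, {"dp": [-0.048, 0, 0.0285], "roll": 0, "grip": 1}, {"dp": [-0.048, 0, 0.0285], "roll": 0, "grip": 1}, {"dp": [-0.048, 0, 0.0285], "roll": 0, "grip": 1}, {"dp": [-0.042, 0, 0.026], "roll": 0, "grip": 1}, {"dp": [-0.0229, 0, 0.0145], "roll": 0, "grip": 1}]}}

```text
time_s: 37.55
ee_pos: [0.6472, 0.0624, 0.1813]
eef_rot: [-1.573, 0.001, -1.364]
force: [-0.5, 0.4, -1.7]
grip_width: 0.0336
```

Emit:
{"fn": "apply_moves", "kwargs": {"deltas": [{"dp": [0, 0, 0], "roll": 0.1, "grip": 1}, {"dp": [0, 0, 0], "roll": 0.12, "grip": 1}, {"dp": [0, 0, 0], "roll": 0.084, "grip": 1}, {"dp": [0, 0, 0], "roll": 0, "grip": 1}, {"dp": [0, 0, 0], "roll": 0, "grip": 1}]}}

```text
time_s: 38.17
ee_pos: [0.6472, 0.0598, 0.182]
eef_rot: [-1.572, -0.0, -1.668]
force: [-0.7, -1.0, -2.3]
grip_width: 0.0333
```

```bash
python3 - <<'E'
from h import *
s=ctrl.get_obs();print(s['time_s'],s['force'],s['grip_width'])
go([.639,.0625,.041],-95.7)
E
```

```text
38.175 [-0.73723579 -0.95720854 -2.33598688] 0.03327637483365039
at [0.6472 0.0598 0.182 ] -95.6 dp mm [ -1.9 141.   -8.4] roll 0.002 0.1 tool axes after: x [-0.099 -0.995]
```

Emit:
{"fn": "apply_moves", "kwargs": {"deltas": [{"dp": [-0.0019, 0.015, -0.0042], "roll": 0, "grip": 1}, {"dp": [0, 0.03, -0.0042], "roll": 0, "grip": 1}, {"dp": [0, 0.035, 0], "roll": 0, "grip": 1}, {"dp": [0, 0.03, 0], "roll": 0, "grip": 1}, {"dp": [0, 0.018, 0], "roll": 0, "grip": 1}, {"dp": [0, 0.01, 0], "roll": 0, "grip": 1}, {"dp": [0, 0.003, 0], "roll": 0, "grip": 1}, {"dp": [0, 0.001, 0], "roll": 0, "grip": 1}, {"dp": [0, 0.001, 0], "roll": 0, "grip": 1}, {"dp": [0, 0, 0], "roll": 0, "grip": 1}]}}

```text
time_s: 39.42
ee_pos: [0.6394, 0.0626, 0.0399]
eef_rot: [-1.57, 0.0, -1.67]
force: [-0.8, -0.7, -1.7]
grip_width: 0.0336
```

Emit:
{"fn": "apply_moves", "kwargs": {"deltas": [{"dp": [0, 0.001, 0], "roll": 0, "grip": 1}, {"dp": [0, 0, 0], "roll": 0, "grip": 1}, {"dp": [0, 0, 0], "roll": 0, "grip": 1}]}}

```text
time_s: 39.8
ee_pos: [0.6395, 0.0626, 0.0388]
eef_rot: [-1.57, 0.0, -1.67]
force: [-0.0, -0.2, 2.4]
grip_width: 0.0336
```

Emit:
{"fn": "apply_moves", "kwargs": {"deltas": [{"dp": [0, 0.0005, 0], "roll": 0, "grip": 0.2}, {"dp": [0, 0, 0], "roll": 0, "grip": 0.0}, {"dp": [0, 0, 0], "roll": 0, "grip": -0.2}, {"dp": [0, 0, 0], "roll": 0, "grip": -0.2}, {"dp": [0, -0.03, 0], "roll": 0, "grip": -0.2}, {"dp": [0, -0.05, 0], "roll": 0, "grip": -0.2}, {"dp": [0, -0.05, 0], "roll": 0, "grip": -0.3}, {"dp": [0, -0.05, 0], "roll": 0, "grip": -0.32}, {"dp": [0, -0.03, 0], "roll": 0, "grip": -0.32}, {"dp": [0, 0, 0], "roll": 0, "grip": -0.32}]}}

```text
time_s: 41.05
ee_pos: [0.6399, 0.0627, 0.2504]
eef_rot: [-1.567, 0.001, -1.67]
force: [0.6, 0.3, -1.1]
grip_width: 0.0619
```

Emit:
{"fn": "apply_moves", "kwargs": {"deltas": [{"dp": [0, 0, 0], "roll": -0.16, "grip": -0.32}, {"dp": [0, 0, 0], "roll": -0.161, "grip": -0.32}, {"dp": [0, 0, 0], "roll": 0, "grip": -0.32}]}}

```text
time_s: 41.42
ee_pos: [0.6389, 0.0626, 0.2464]
eef_rot: [-1.573, 0.0, -1.35]
force: [-0.1, -0.3, 0.8]
grip_width: 0.0621
```

```bash
python3 - <<'E'
from h import *
s=ctrl.get_obs();print(s['time_s'],s['force'],s['grip_width'])
go([.4693,-.316,.24],-77.3)
E
```

```text
41.425 [-0.13544358 -0.33007092  0.78955051] 0.062070552567763955
at [0.6389 0.0626 0.2464] -77.3 dp mm [ 332.2    6.4 -248.4] roll -0.001 -0.0 tool axes after: x [ 0.22  -0.976]
```

Emit:
{"fn": "apply_moves", "kwargs": {"deltas": [{"dp": [0.02, 0, -0.015], "roll": 0, "grip": -0.32}, {"dp": [0.04, 0, -0.03], "roll": 0, "grip": -0.32}, {"dp": [0.043, 0, -0.032], "roll": 0, "grip": -0.32}, {"dp": [0.043, 0, -0.032], "roll": 0, "grip": -0.32}, {"dp": [0.043, 0, -0.032], "roll": 0, "grip": -0.32}, {"dp": [0.043, 0, -0.032], "roll": 0, "grip": -0.32}, {"dp": [0.043, 0, -0.032], "roll": 0, "grip": -0.32}, {"dp": [0.037, 0, -0.028], "roll": 0, "grip": -0.32}, {"dp": [0.0202, 0, -0.0154], "roll": 0, "grip": -0.32}, {"dp": [0, 0, 0], "roll": 0, "grip": -0.32}]}}

```text
time_s: 42.68
ee_pos: [0.4692, -0.3172, 0.2471]
eef_rot: [-1.572, 0.001, -1.355]
force: [0.4, 0.7, 0.1]
grip_width: 0.0622
```

```bash
python3 - <<'E'
from h import *
i=imaging.camera_info('wrist');im=imaging.camera('wrist');cv2.imwrite('pics/w12.png',im)
for b in blobs(cv2.inRange(cv2.cvtColor(im,cv2.COLOR_BGR2HSV),(45,70,25),(90,255,255)),400): print(cv2.boundingRect(b),wrect(i,b,.051))
go([.4693,-.316,.0245],-77.3)
E
```

```text
(263, 140, 31, 103) [ 469.2 -316.5  119.    33.    13.4]
(27, 0, 54, 64) [593.3 -48.4  64.9  49.   -5.4]
(37, 0, 30, 50) [597.3 -46.4  49.8  24.1  -5.7]
at [ 0.4698 -0.3161  0.2472] -77.5 dp mm [-2.000e-01  2.227e+02 -4.000e-01] roll -0.004 -0.2 tool axes after: x [ 0.22  -0.976]
```

Emit:
{"fn": "apply_moves", "kwargs": {"deltas": [{"dp": [0, 0.022, 0], "roll": 0, "grip": -0.32}, {"dp": [0, 0.04, 0], "roll": 0, "grip": -0.32}, {"dp": [0, 0.04, 0], "roll": 0, "grip": -0.32}, {"dp": [0, 0.04, 0], "roll": 0, "grip": -0.32}, {"dp": [0, 0.03, 0], "roll": 0, "grip": -0.32}, {"dp": [0, 0.025, 0], "roll": 0, "grip": -0.32}, {"dp": [0, 0.016, 0], "roll": 0, "grip": -0.32}, {"dp": [0, 0.009, 0], "roll": 0, "grip": -0.32}, {"dp": [0, 0, 0], "roll": 0, "grip": -0.32}]}}

```text
time_s: 43.85
ee_pos: [0.4702, -0.3159, 0.0259]
eef_rot: [-1.571, 0.0, -1.349]
force: [-0.4, 0.4, -0.5]
grip_width: 0.0623
```

Emit:
{"fn": "apply_moves", "kwargs": {"deltas": [{"dp": [0, 0, 0], "roll": 0, "grip": 0.0}, {"dp": [0, 0, 0], "roll": 0, "grip": 0.2}, {"dp": [0, 0, 0], "roll": 0, "grip": 0.35}, {"dp": [0, 0, 0], "roll": 0, "grip": 1}, {"dp": [0, 0, 0], "roll": 0, "grip": 1}, {"dp": [0, 0, 0], "roll": 0, "grip": 1}], "newtons": 20}}

```text
time_s: 44.6
ee_pos: [0.4701, -0.3163, 0.0263]
eef_rot: [-1.57, -0.0, -1.349]
force: [-1.6, 0.6, 5.5]
grip_width: 0.0337
```

Emit:
{"fn": "apply_moves", "kwargs": {"deltas": [{"dp": [0, -0.008, 0], "roll": 0, "grip": 1}, {"dp": [0, -0.02, 0], "roll": 0, "grip": 1}, {"dp": [0, -0.04, 0], "roll": 0, "grip": 1}, {"dp": [0, -0.05, 0], "roll": 0, "grip": 1}, {"dp": [0, -0.04, 0], "roll": 0, "grip": 1}, {"dp": [0, 0, 0], "roll": 0, "grip": 1}]}}

```text
time_s: 45.35
ee_pos: [0.4708, -0.3167, 0.187]
eef_rot: [-1.567, -0.004, -1.349]
force: [-0.5, 0.2, -2.4]
grip_width: 0.0338
```

```bash
python3 - <<'E'
from h import *
s=ctrl.get_obs();print(s['time_s'],s['force'],s['grip_width'])
go([.6303,-.029,.18],-95.7)
E
```

```text
45.35 [-0.5467099   0.17234776 -2.37717506] 0.03380865387542858
at [ 0.4708 -0.3167  0.187 ] -77.3 dp mm [-245.5    7.   218.9] roll 0.321 18.4 tool axes after: x [-0.099 -0.995]
```

Emit:
{"fn": "apply_moves", "kwargs": {"deltas": [{"dp": [-0.02, 0, 0.018], "roll": 0, "grip": 1}, {"dp": [-0.037, 0, 0.033], "roll": 0, "grip": 1}, {"dp": [-0.042, 0, 0.037], "roll": 0, "grip": 1}, {"dp": [-0.042, 0, 0.037], "roll": 0, "grip": 1}, {"dp": [-0.042, 0, 0.037], "roll": 0, "grip": 1}, {"dp": [-0.037, 0, 0.033], "roll": 0, "grip": 1}, {"dp": [-0.0255, 0, 0.0239], "roll": 0, "grip": 1}]}}

```text
time_s: 46.22
ee_pos: [0.6296, -0.0263, 0.1821]
eef_rot: [-1.573, 0.001, -1.348]
force: [-1.3, -0.5, -2.7]
grip_width: 0.0338
```

Emit:
{"fn": "apply_moves", "kwargs": {"deltas": [{"dp": [0, 0, 0], "roll": 0.1, "grip": 1}, {"dp": [0, 0, 0], "roll": 0.12, "grip": 1}, {"dp": [0, 0, 0], "roll": 0.101, "grip": 1}, {"dp": [0, 0, 0], "roll": 0, "grip": 1}, {"dp": [0, 0, 0], "roll": 0, "grip": 1}]}}

```text
time_s: 46.85
ee_pos: [0.6293, -0.0285, 0.1831]
eef_rot: [-1.572, 0.0, -1.668]
force: [1.0, 0.4, -1.9]
grip_width: 0.0335
```

```bash
python3 - <<'E'
from h import *
go([.6303,-.029,.0425],-95.7)
E
```

```text
at [ 0.6293 -0.0285  0.1831] -95.6 dp mm [  0.4 140.6   1.1] roll 0.003 0.1 tool axes after: x [-0.099 -0.995]
```

Emit:
{"fn": "apply_moves", "kwargs": {"deltas": [{"dp": [0.0004, 0.015, 0.001], "roll": 0, "grip": 1}, {"dp": [0, 0.03, 0], "roll": 0, "grip": 1}, {"dp": [0, 0.035, 0], "roll": 0, "grip": 1}, {"dp": [0, 0.03, 0], "roll": 0, "grip": 1}, {"dp": [0, 0.018, 0], "roll": 0, "grip": 1}, {"dp": [0, 0.01, 0], "roll": 0, "grip": 1}, {"dp": [0, 0.003, 0], "roll": 0, "grip": 1}, {"dp": [0, 0.001, 0], "roll": 0, "grip": 1}, {"dp": [0, 0.0006, 0], "roll": 0, "grip": 1}, {"dp": [0, 0, 0], "roll": 0, "grip": 1}]}}

```text
time_s: 48.1
ee_pos: [0.6307, -0.029, 0.0418]
eef_rot: [-1.57, 0.0, -1.67]
force: [-0.3, -0.4, -1.8]
grip_width: 0.0341
```

Emit:
{"fn": "apply_moves", "kwargs": {"deltas": [{"dp": [0, 0.001, 0], "roll": 0, "grip": 1}, {"dp": [0, 0, 0], "roll": 0, "grip": 1}, {"dp": [0, 0, 0], "roll": 0, "grip": 1}]}}

```text
time_s: 48.48
ee_pos: [0.6305, -0.029, 0.0404]
eef_rot: [-1.571, -0.0, -1.67]
force: [-0.5, -1.0, -2.2]
grip_width: 0.0337
```

Emit:
{"fn": "apply_moves", "kwargs": {"deltas": [{"dp": [0, 0.001, 0], "roll": 0, "grip": 1}, {"dp": [0, 0, 0], "roll": 0, "grip": 1}, {"dp": [0, 0, 0], "roll": 0, "grip": 1}]}}

```text
time_s: 48.85
ee_pos: [0.6306, -0.029, 0.0403]
eef_rot: [-1.57, -0.0, -1.67]
force: [-5.2, 0.5, 8.4]
grip_width: 0.0337
```

Emit:
{"fn": "apply_moves", "kwargs": {"deltas": [{"dp": [0, -0.0005, 0], "roll": 0, "grip": 0.2}, {"dp": [0, 0, 0], "roll": 0, "grip": 0.0}, {"dp": [0, 0, 0], "roll": 0, "grip": -0.2}, {"dp": [0, 0, 0], "roll": 0, "grip": -0.2}, {"dp": [0, -0.03, 0], "roll": 0, "grip": -0.2}, {"dp": [0, -0.05, 0], "roll": 0, "grip": -0.2}, {"dp": [0, -0.05, 0], "roll": 0, "grip": -0.2}, {"dp": [0, -0.05, 0], "roll": 0, "grip": -0.2}, {"dp": [0, -0.05, 0], "roll": 0, "grip": -0.2}, {"dp": [0, 0, 0], "roll": 0, "grip": -0.2}]}}

```text
time_s: 50.1
ee_pos: [0.6315, -0.0291, 0.2742]
eef_rot: [-1.564, -0.0, -1.67]
force: [-0.6, 0.5, -0.4]
grip_width: 0.0565
```

```bash
python3 - <<'E'
from h import *
s=ctrl.get_obs();print(s['time_s'],s['ee_pos'])
i=imaging.camera_info('wrist');im=imaging.camera('wrist');cv2.imwrite('pics/w13.png',im)
B={'red':(.6213,-.1205),'green':(.6303,-.029),'blue':(.6393,.0625),'yellow':(.6483,.154)}
for c,xy in B.items():
    print(c,proj(i,[*xy,.065]).round(),proj(i,[*xy,.02]).round())
sc=imaging.camera('scene');sd=imaging.camera('side')
i1,i2=imaging.camera_info('scene'),imaging.camera_info('side')
cv2.imwrite('pics/f.png',np.hstack([cv2.resize(sc[150:310,220:420],(400,320)),cv2.resize(sd[120:280,170:370],(400,320))]))
print('scene cap pred',proj(i1,[.4515,.0720,.126]),'base',proj(i1,[.4515,.072,.014]),'side',proj(i2,[.4515,.0720,.126]))
E
```

```text
50.1 [ 0.63148854 -0.02906717  0.2742153 ]
red [[357. 193.]] [[349. 186.]]
green [[279. 193.]] [[279. 186.]]
blue [[201. 193.]] [[209. 186.]]
yellow [[125. 194.]] [[140. 186.]]
scene cap pred [[288.47256368 169.85076961]] base [[287.63433042 203.63308056]] side [[279.39736117 211.29875198]]
```

View pics/w13.png

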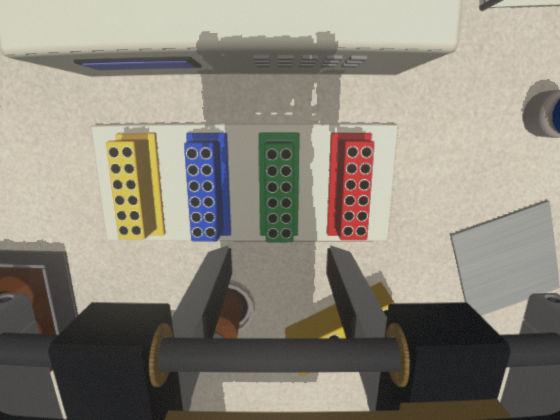

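View pics/f.png

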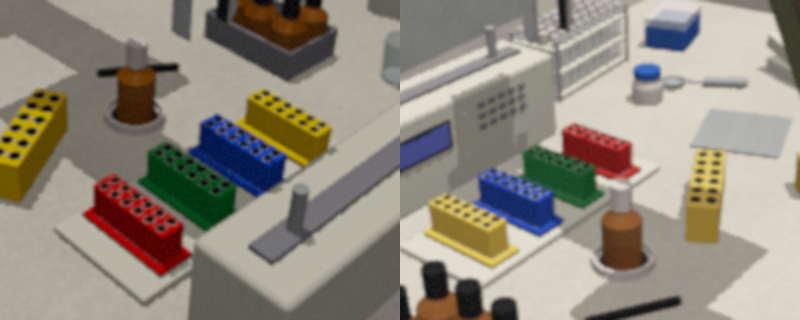

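```bash
python3 -c "
from station import ctrl
print(ctrl.hand_in())"
```

```text
the job is handed in; nothing more can be done
None
```

All four racks now stand upright on the bays of their own colours, and the white-capped bottle stands upright in the round holder. I handed the job in at about 50 s of robot time; no verdict is reported.

- **Racks:** I placed them in the order red, yellow, blue, green. The last wrist picture shows each rack's top within about 3 to 5 mm of its predicted spot over the bay centre, and lined up lengthwise. At set-down each one touched within about 1 mm of the same bay height.
- **Bottle:** I gripped it by the cap along the crate's diagonal. It touched the holder floor at the expected height. The scene and side pictures show it upright and centred in the recess, judged by eye.
- **Disagreements:** The bay tops came out at 16 mm from the cameras but about 20 mm by contact, so I lowered each rack by contact force. The racks also sit a few millimetres further from the robot than predicted, which is inside the 14 mm tolerance.

Nothing was tipped over, and the gripper was well clear of everything when I handed in.

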